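# Load the die trays into the bonder's tray nest

## Robot

A 7-joint arm with a two-finger parallel gripper is mounted at the origin on a cart in front of the work surface, level with it; the furniture and walls round the work are solid. World frame = base frame: x ahead of the robot, y to its left, z up, the work surface at z = 0. Lengths are in m, angles in degrees, forces in N, time in s.
With the tool pointing down it reaches from about 0.425 to 0.875 m from the base axis. Payload 4.7 kg.
Tool frame: the origin (TCP) lies midway between the tips of the shut fingers; the grasp point (between the pads) lies 19 mm behind it; z points along the fingers, y is the line along which they close (so a half turn about z gives the same grasp; the last joint's range is limited). The gripper opens to 87 mm and grips with 3 to 60 N. Pads are 19 mm wide; open, the fingers measure 117 mm over their backs; the gripper's body (75 mm by 190 mm) begins 51 mm behind the grasp point.
Start: joints at [73.917, 18.392, -4.016, 83.108, 1.295, 78.541, -3.26], TCP at [0.189, -0.622, 0.223] pointing down, gripper open.
Joint ranges: [-163.93, 163.93], [-17.29, 119.83], [-79.2, 71.16], [3.27, 140.29], [-89.18, 269.18], [5.43, 117.66], [-154.24, 154.24]. Speed limits (degrees/s): [147.25, 147.25, 180, 180, 180, 180, 180].

## Interface

Orientations are given as [roll, pitch, yaw] about the fixed x, y, z axes, in that order (R = Rz(yaw) Ry(pitch) Rx(roll)).
In Python, from cell import env gives the robot as it stands.
- The arm moves only by the tool step_arm, never from a script. Its argument "moves" is a list of rows, each an object with "dp": the shift along the tool's x, y, z in mm, a list of three; "dr": the turn, a rotation vector about the tool's x, y, z in rad, a list of three; "fingers": the closure, from 0 (fully open) to 1 (shut). In form: [{"dp": [dx, dy, dz], "dr": [ax, ay, az], "fingers": fingers}, ...]. A call has exactly 5 rows; each row shifts and turns the commanded pose from where the row before left it, along the tool's axes as they then stand; what a row does not reach is not made up. A row lasts 1/8 s, in which the tool goes at most 62.5 mm and 10.7 degrees, less where a joint would pass 70% of its speed; a pose out of reach is approached as far as the arm can. A call with a gripper value outside its range is refused whole. The fingers move at their own pace and stop on an object; "squeeze" is the grip in N (left out, the last holds). Time passes only in rows, so rows that do not move let the fingers close, or fill a call up. It gives the time, the measured TCP pose, the force, the opening and the grip force at its end, in the units of the state.
- env.get_obs(): the state, without advancing time (a new reading comes with each control period).
- env.read_camera(name): name is "scene" or "top" or "wrist"; returns the picture (480x640x3 uint8, red, green, blue); there is no depth.
- env.camera_model(name): a dict with "fx", "fy", "cx", "cy" (pixels), "R" (3x3) and "t" (3): a world point X has camera coordinates R X + t. Camera axes: x right, y down, z forward; pixel columns grow to the right and rows downward; lengths in m; the calibration is good to about 2 mm. The wrist camera is an equidistant fisheye: a pixel r from the principal point sees the ray r / f radians off the axis. A picture is of the moment at which its call begins: read the wrist's pose just before it. camera_model takes no time and is no camera call; for the wrist camera it gives the pose at the moment of the call.
- env.sign_off(): hands the job in; it is judged then, once.
The state is a dict: "time_s": time; "qpos": joint angles; "joint_velocities": joint speeds; "effort": joint torques, N m; "tool_pos": TCP position; "tool_rot": TCP orientation; "force": force on the tool from outside, world axes, zero at the start; "wrist_torque": the same for the moment, N m; "grip_width": finger opening in m; "grasp_force": force on a finger pad.
Only numpy, scipy, OpenCV 4.12 (cv2) and the standard library are available. Lean on these libraries where they do the work, as an engineer would, in place of code of your own. Each camera call takes 0.05 s, during which the arm holds its last target. There are 200 camera calls.

## Task

Load the four open die trays into the tray nest in the order in which the bonder draws from them, coarsest pockets first: the one-pocket tray in the corner between the end stop and the fence, then the four-, nine- and twenty-five-pocket trays in a row along the fence. Seat every tray flat on the plate and push it home against the fence and against its neighbour (the first against the end stop), then slide the jaw up against the last tray so the row is held without gaps. Keep the trays level, and leave the two lidded trays where they lie.

Things in the scene. Friction and masses are not known exactly. Their poses are not given: they have to be found in the camera images.
- nest: Fixed aluminium plate 78 x 284 x 10 mm, long in y. Origin: middle of the underside, z up; top at z = 10 mm. Steel fence along the far (+x) side, face at x = 25; steel end stop at the -y end, face at y = -110; both rise 7 mm above the plate: grip trays by their upper half to pass over. Front (-x) open, jaw at the +y end. Packed trays: centres x = 0, y = -85, -35, 15, 65; undersides z = 10.
- jaw (a joint): Sliding jaw of the nest, in m: 0 fully open (its face at nest y = +112 mm), growing as it slides to -y, toward the end stop; limit 0.032. It meets a packed row of four at about 0.022. Starts open, 0 to 0.005. It moves with about 2.5 N of friction and stays where it is left.
- jaw_face (a point): Middle of the jaw's face that meets the last tray: at nest x = 0, 17 mm above the bench; same axes as the nest. The jaw block behind it is 48 mm long in x, 18 mm in y, its top 23.5 mm above the bench.
- jaw_knob (a point): Middle of the round dark knob that stands on the jaw block, 15 mm in diameter, reaching from 28 to 51 mm above the bench (this point at 40 mm); 9 mm behind the jaw's face. Pinch it from above or push it along.
- tray_1: Open die tray of black plastic, 50 x 50 mm square and 20 mm high, about 60 g, with one single large pocket; a flat grey die lies in every pocket. Origin at the centre of its underside, z up, x and y along its sides. Grip it by two facing sides, by the upper half of its height.
- tray_4: Open die tray of black plastic, 50 x 50 mm square and 20 mm high, about 60 g, with four pockets (2 x 2); a flat grey die lies in every pocket. Origin at the centre of its underside, z up, x and y along its sides. Grip it by two facing sides, by the upper half of its height.
- tray_9: Open die tray of black plastic, 50 x 50 mm square and 20 mm high, about 60 g, with nine pockets (3 x 3); a flat grey die lies in every pocket. Origin at the centre of its underside, z up, x and y along its sides. Grip it by two facing sides, by the upper half of its height.
- tray_25: Open die tray of black plastic, 50 x 50 mm square and 20 mm high, about 60 g, with twenty-five small pockets (5 x 5); a flat grey die lies in every pocket. Origin at the centre of its underside, z up, x and y along its sides. Grip it by two facing sides, by the upper half of its height.
- lidded_a: Closed tray of the same black plastic with a plain flat lid held by two thin steel wire clips, 52 x 52 mm, 24 mm high; stays where it lies. Origin at the centre of its underside.
- lidded_b: Second closed tray, the same as lidded_a; stays where it lies.

How it is judged (in metres and radians):
At the end, for the whole second after the job is handed in: The four open trays lie released and at rest, flat on the plate (2 mm), within 3 mm of touching the fence; tray_1 within 3 mm of the end stop; tray_4, tray_9, tray_25 follow in that order, gaps at most 3.5 mm; jaw face within 3.5 mm of tray_25 (x of tray_1 in the frame of nest between -0.003 and 0.003 m and z of tray_1 in the frame of nest between 0.008 and 0.012 m and angle between each of tray_1, tray_4, tray_9, tray_25's own z axis and vertical below 0.05 rad and linear speed of each of tray_1, tray_4, tray_9, tray_25 below 0.005 m/s and x of tray_4 in the frame of nest between -0.003 and 0.003 m and z of tray_4 in the frame of nest between 0.008 and 0.012 m and x of tray_9 in the frame of nest between -0.003 and 0.003 m and z of tray_9 in the frame of nest between 0.008 and 0.012 m and x of tray_25 in the frame of nest between -0.003 and 0.003 m and z of tray_25 in the frame of nest between 0.008 and 0.012 m and y of tray_1 in the frame of nest below -0.082 m and horizontal distance between tray_1 and tray_4 below 0.0535 m and horizontal distance between tray_4 and tray_9 below 0.0535 m and horizontal distance between tray_9 and tray_25 below 0.0535 m and horizontal distance between tray_25 and jaw_face below 0.0285 m).
It fails at once if a tray was tipped by more than about 30 degrees (angle between any of tray_1, tray_4, tray_9, tray_25's own z axis and vertical above 0.52 rad).
It fails at once if a lidded tray was moved by more than 20 mm (distance of any of lidded_a, lidded_b from where it was at the start of the episode above 0.02 m).
It also fails if it takes over 106 s, if anything falls off the work surface, if the arm or the gripper's body presses on something with over 40 N, if the wrist force passes 120 N, or if a joint passes its speed limit or range.

## Working session

There is one attempt and no reset: what is moved stays moved. The work goes in short steps, Python scripts to look and compute and a tool call to move; the robot and the scene stay as the last step left them, time stands still between calls to the robot, and variables do not carry over. Pictures are saved under pics/ and viewed, at most 14 in all, crops included, and the job is handed in when it is done.

Besides the shell and the picture viewer there is one more tool, called after "Request:" in YAML: its name, and indented under it one key for each argument. step_arm: Moves the arm, as the interface text tells. Its arguments: {"type":"object","properties":{"moves":{"type":"array","items":{"type":"object","properties":{"dp":{"type":"array","items":{"type":"number"}},"dr":{"type":"array","items":{"type":"number"}},"fingers":{"type":"number"}}}},"squeeze":{"type":"number"}},"required":["moves"]}

```bash
ls; mkdir -p pics; python3 - <<'E'
from cell import env
import cv2
o=env.get_obs(); print(o)
for n in("scene","top"):
    m=env.camera_model(n); print(n,m)
    cv2.imwrite(f"pics/{n}0.png",env.read_camera(n)[:,:,::-1])
E
```

```text
pics
{'time_s': 0.0, 'qpos': array([73.91863937, 18.43787075, -4.01541184, 83.17232874,  1.29413868,
       78.54055035, -3.26016331]), 'joint_velocities': array([-0.0343479 , -0.02903241, -0.09314766,  0.0271274 ,  0.07441235,
       -0.11262763,  0.01477247]), 'effort': array([-3.93158427e-05, -4.91286993e+01, -4.03884519e-01, -3.12536895e+01,
       -6.40479103e-02,  4.37580119e-02,  1.82288863e-04]), 'tool_pos': array([ 0.18864073, -0.62146912,  0.22149751]), 'tool_rot': array([-1.79894441e+02,  4.82764122e-03,  1.68906089e+01]), 'force': array([-0.60427564,  0.75974129, -0.19725462]), 'wrist_torque': array([0.00328673, 0.01376907, 0.00150857]), 'grasp_force': 0.0, 'grip_width': 0.08701019515551862}
scene {'fx': 571.7126523119259, 'fy': 571.7126523119259, 'cx': 318.76621919056294, 'cy': 234.90624463738507, 'R': array([[-0.88506541, -0.46476997, -0.02545758],
       [-0.18938042,  0.40952112, -0.89242787],
       [ 0.42519909, -0.78503588, -0.45047131]]), 't': array([0.47312148, 0.11738732, 1.01459389])}
top {'fx': 586.9297393655434, 'fy': 586.9297393655434, 'cx': 323.3011036744446, 'cy': 237.8662387031363, 'R': array([[-2.06955607e-02, -9.99785752e-01, -3.79154687e-04],
       [-9.95355903e-01,  2.06395203e-02, -9.40246561e-02],
       [ 9.40123371e-02, -1.56849912e-03, -9.95569797e-01]]), 't': array([0.06250415, 0.50394926, 1.46570648])}
```

View pics/top0.png

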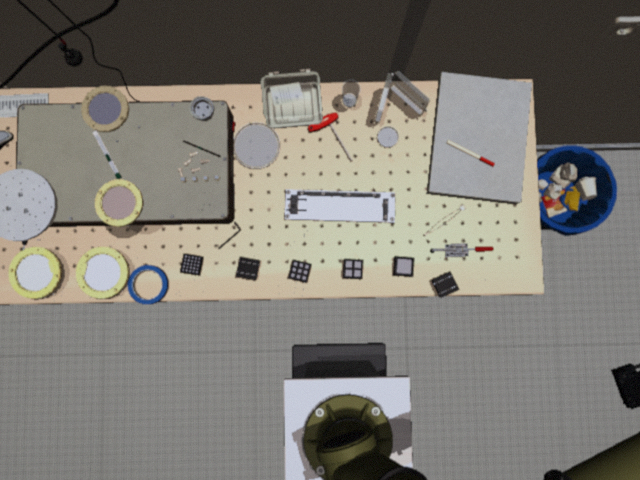

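View pics/scene0.png

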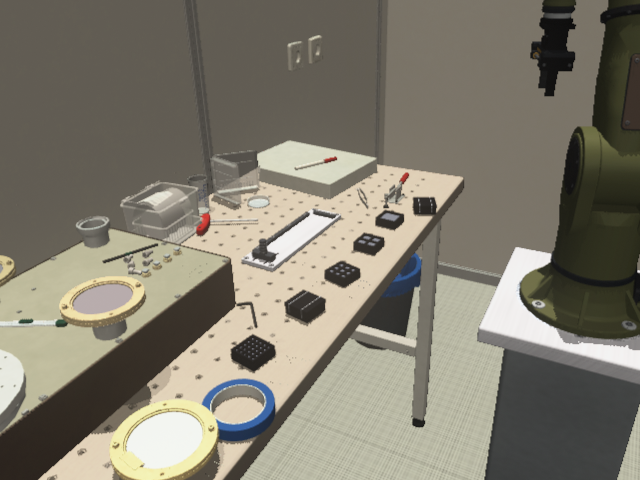

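The top view shows the trays in a row: 25-pocket (192,264), lidded (248,268), 9-pocket (299,271), 4-pocket (352,268), 1-pocket (403,266) and lidded (445,285). The nest is at (340,206), with the jaw on its left (+y) end and the fence on the upper (+x) side. I'll enlarge both areas.

```bash
python3 - <<'E'
import cv2
im=cv2.imread("pics/top0.png")
a=cv2.resize(im[245:305,170:320],None,fx=5.3,fy=5.3,interpolation=cv2.INTER_CUBIC)[:300]
b=cv2.resize(im[245:305,320,None] if 0 else im[245:305,320:470],None,fx=5.3,fy=5.3,interpolation=cv2.INTER_CUBIC)[:300]
cv2.imwrite("pics/c1.png",cv2.vconcat([a[:,:795],b[:,:795]]))
cv2.imwrite("pics/c2.png",cv2.resize(im[175:235,270:410],None,fx=5.6,fy=5.6,interpolation=cv2.INTER_CUBIC))
E
```

```text
(no output)
```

View pics/c1.png

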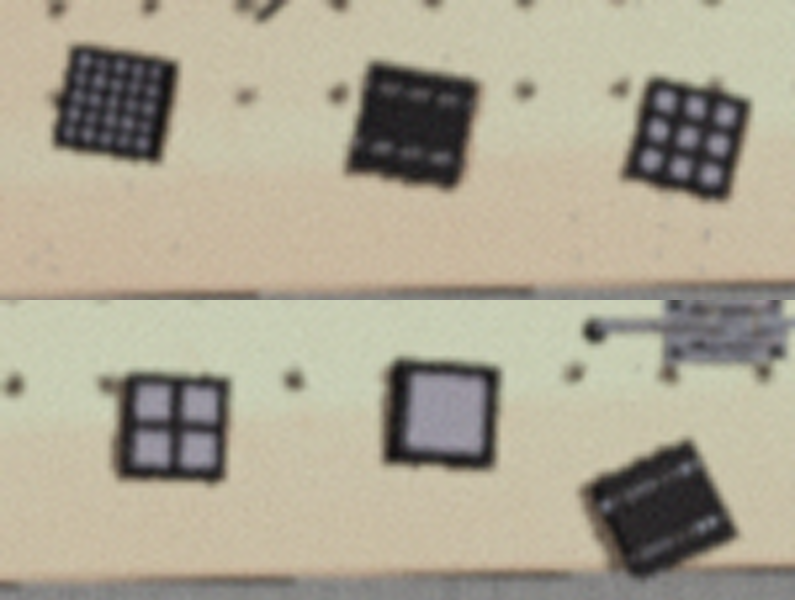

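View pics/c2.png

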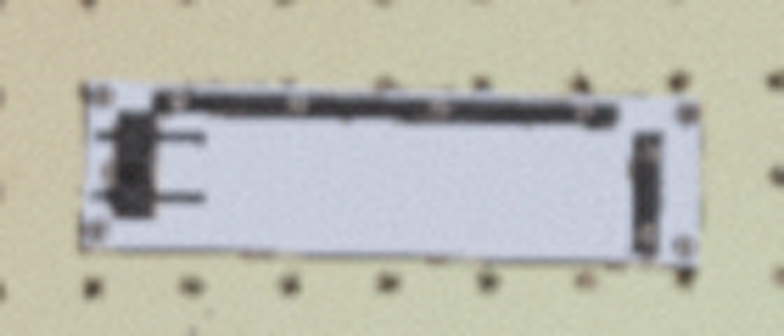

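```bash
cat > h.py <<'E'
import numpy as np, cv2
from cell import env
from scipy.optimize import minimize, least_squares
def proj(m,X):
    c=np.atleast_2d(X)@np.array(m["R"]).T+np.array(m["t"])
    return c[:,:2]/c[:,2:]*[m["fx"],m["fy"]]+[m["cx"],m["cy"]]
def unproj(m,uv,z):
    R,t=np.array(m["R"]),np.array(m["t"]); C=-R.T@t
    d=np.c_[(np.atleast_2d(uv)-[m["cx"],m["cy"]])/[m["fx"],m["fy"]],np.ones(len(np.atleast_2d(uv)))]@R
    return C+d*((z-C[2])/d[:,2:])
def box(p,s,z0,z1):
    c,n=np.cos(p[2]),np.sin(p[2]); q=np.array([[-1,-1],[1,-1],[1,1],[-1,1]])*s/2
    q=q@np.array([[c,n],[-n,c]])+p[:2]
    return np.r_[np.c_[q,np.full(4,z0)],np.c_[q,np.full(4,z1)]]
E
python3 - <<'E'
from h import *
im=cv2.imread("pics/top0.png"); m=env.camera_model("top"); S=6
g=im.max(2)
for n,u,v,s,h in [("25",192,264,.05,.02),("lidA",248,268,.052,.024),("9",299,271,.05,.02),("4",352,268,.05,.02),("1",403,266,.05,.02),("lidB",445,285,.052,.024)]:
    x0,y0=u-18,v-18
    c=cv2.resize(g[y0:v+18,x0:u+18],None,fx=S,fy=S,interpolation=cv2.INTER_CUBIC)
    k=(c<110).astype(np.uint8)
    cs,_=cv2.findContours(k,cv2.RETR_EXTERNAL,cv2.CHAIN_APPROX_NONE)
    b=max([q for q in cs if cv2.pointPolygonTest(q,(108,108),True)>-40],key=cv2.contourArea); M=np.zeros_like(k); cv2.drawContours(M,[b],-1,1,-1)
    M=cv2.morphologyEx(M,cv2.MORPH_OPEN,np.ones((31,31)))
    r=cv2.minAreaRect(b); ctr=(np.array(r[0])+.5)/S-.5+[x0,y0]
    p0=unproj(m,ctr,h/2)[0]
    def f(p):
        P=((proj(m,box(p,s,0,h))+.5-[x0,y0])*S-.5)
        N=np.zeros_like(M); cv2.fillConvexPoly(N,cv2.convexHull((P*16).round().astype(np.int32)),1,shift=4)
        return (N!=M).sum()/M.sum()
    best=min((minimize(f,[p0[0],p0[1],a],method="Nelder-Mead",options=dict(initial_simplex=np.array([p0[0],p0[1],a])+np.array([[0,0,0],[.003,0,0],[0,.003,0],[0,0,.2]]))) for a in(-.6,-.3,0,.3,.6)),key=lambda r:r.fun)
    print(n,best.x[:2].round(4),np.degrees(best.x[2]).round(1),round(best.fun,3),np.hypot(*best.x[:2]).round(3))
# nest
pc=(np.array([[87,84],[702,108],[699,264],[82,249]])+.5)/5.6-.5+[270,175]
W=unproj(m,pc,.01); print(W.round(4)); print("sides",[np.linalg.norm(W[i]-W[(i+1)%4]).round(4) for i in range(4)],"ctr",W.mean(0))
d=W[0]+W[3]-W[1]-W[2]; print("yaw",np.degrees(np.arctan2(-d[0],d[1])))
E
```

```text
25 [0.4459 0.3897] -11.9 0.101 0.592
lidA [0.4323 0.2462] -11.2 0.075 0.498
9 [0.4234 0.1148] 77.6 0.077 0.439
4 [ 0.4265 -0.0193] -3.6 0.055 0.427
1 [ 0.4303 -0.1487] -4.6 0.069 0.455
lidB [ 0.3804 -0.2513] 22.2 0.085 0.456
[[ 0.6336  0.148   0.01  ]
 [ 0.6166 -0.1351  0.01  ]
 [ 0.5443 -0.1314  0.01  ]
 [ 0.5571  0.1514  0.01  ]]
sides [np.float64(0.2836), np.float64(0.0724), np.float64(0.2831), np.float64(0.0767)] ctr [0.58787197 0.00821611 0.01      ]
yaw -3.02181930322783
```

```bash
cat >> h.py <<'E'
def rows(cur,tgt,n):
    """cur/tgt: x,y,z(m),yaw(deg); n rows of even world shift + turn, tool down"""
    cur,tgt=np.array(cur,float),np.array(tgt,float); y=cur[3]; out=[]
    d=(tgt-cur)/n
    for i in range(n):
        a=np.radians(y); c,s=np.cos(a),np.sin(a); dx,dy,dz=d[:3]*1000
        out.append(([round(c*dx+s*dy,1),round(s*dx-c*dy,1),round(-dz,1)],round(-np.radians(d[3]),3))); y+=d[3]
    for o in out: print(o)
def pose():
    o=env.get_obs(); return [*o["tool_pos"],o["tool_rot"][2]]
E
python3 - <<'E'
from h import *
rows(pose(),[.45,-.10,.22,87],10)
E
```

```text
([np.float64(40.2), np.float64(-42.3), np.float64(0.2)], np.float64(-0.122))
([np.float64(45.0), np.float64(-37.1), np.float64(0.2)], np.float64(-0.122))
([np.float64(49.2), np.float64(-31.3), np.float64(0.2)], np.float64(-0.122))
([np.float64(52.7), np.float64(-25.1), np.float64(0.2)], np.float64(-0.122))
([np.float64(55.3), np.float64(-18.5), np.float64(0.2)], np.float64(-0.122))
([np.float64(57.2), np.float64(-11.6), np.float64(0.2)], np.float64(-0.122))
([np.float64(58.2), np.float64(-4.5), np.float64(0.2)], np.float64(-0.122))
([np.float64(58.3), np.float64(2.6), np.float64(0.2)], np.float64(-0.122))
([np.float64(57.5), np.float64(9.7), np.float64(0.2)], np.float64(-0.122))
([np.float64(55.9), np.float64(16.7), np.float64(0.2)], np.float64(-0.122))
```

Request:
step_arm:
  moves:
    - {"dp": [40, -42, 0], "dr": [0, 0, -0.122], "fingers": 0}
    - {"dp": [45, -37, 0], "dr": [0, 0, -0.122], "fingers": 0}
    - {"dp": [49, -31, 0], "dr": [0, 0, -0.122], "fingers": 0}
    - {"dp": [53, -25, 0], "dr": [0, 0, -0.122], "fingers": 0}
    - {"dp": [55, -19, 0], "dr": [0, 0, -0.122], "fingers": 0}
  squeeze: 15

```text
time_s: 0.72
tool_pos: [0.3199, -0.3599, 0.2223]
tool_rot: [-180.0, 0.0, 52.1]
force: [0.2, 0.1, 0.8]
grip_width: 0.0871
grasp_force: 0.0
```

Request:
step_arm:
  moves:
    - {"dp": [57, -12, 0], "dr": [0, 0, -0.122], "fingers": 0}
    - {"dp": [58, -5, 0], "dr": [0, 0, -0.122], "fingers": 0}
    - {"dp": [58, 3, 0], "dr": [0, 0, -0.122], "fingers": 0}
    - {"dp": [57, 10, 0], "dr": [0, 0, -0.122], "fingers": 0}
    - {"dp": [56, 17, 0], "dr": [0, 0, -0.122], "fingers": 0}

```text
time_s: 1.35
tool_pos: [0.4507, -0.1004, 0.2224]
tool_rot: [180.0, 0.0, 87.0]
force: [0.8, -0.3, -0.8]
grip_width: 0.087
grasp_force: 0.0
```

Request:
step_arm:
  moves:
    - {"dp": [0, 0, 0], "fingers": 0}
    - {"dp": [0, 0, 0], "fingers": 0}
    - {"dp": [0, 0, 0], "fingers": 0}
    - {"dp": [0, 0, 0], "fingers": 0}
    - {"dp": [0, 0, 0], "fingers": 0}

```text
validation failed for argument at $.mo...
```

```bash
python3 - <<'E'
from h import *
import pickle
m=env.camera_model("wrist"); o=env.get_obs(); im=env.read_camera("wrist")[:,:,::-1]
print(o["tool_pos"],o["tool_rot"],o["qpos"]); print(m)
cv2.imwrite("pics/w1.png",im); pickle.dump(m,open("w1.pkl","wb"))
E
```

```text
[ 0.45069133 -0.10044258  0.22242177] [1.79995305e+02 3.84417681e-02 8.70011060e+01] [ 46.35912946  -4.03763761 -35.11847938 107.46910418  -2.35572945
  75.83663604   8.88504101]
{'fx': 371.64829954431775, 'fy': 371.64829954431775, 'cx': 315.7427654050538, 'cy': 239.1987432244324, 'R': array([[ 9.98627460e-01, -5.23754013e-02, -1.17211080e-04],
       [-5.07522143e-02, -9.68226592e-01,  2.44870330e-01],
       [-1.29386687e-02, -2.44528287e-01, -9.69555830e-01]]), 't': array([-0.45414086, -0.10398926,  0.37028742])}
```

View pics/w1.png

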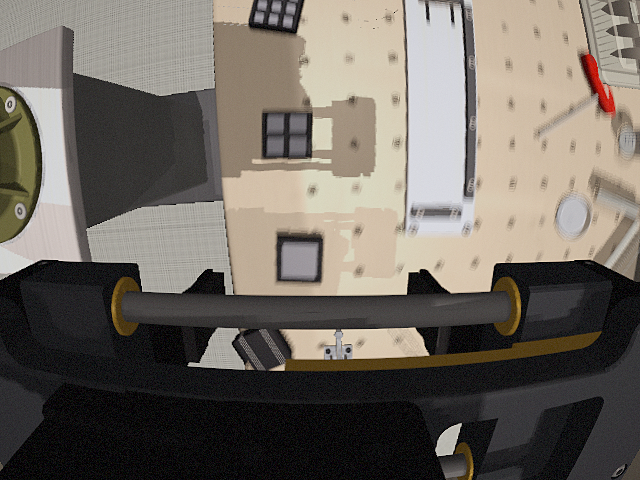

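The wrist view shows tray_1 at (299,258), tray_4 at (287,135), and the nest end stop at (436,212) with the fence at x≈470. I'll rectify it to world-plane maps so I can read positions directly.

```bash
cat >> h.py <<'E'
def fproj(m,X):
    c=np.atleast_2d(X)@np.array(m["R"]).T+np.array(m["t"])
    r=np.hypot(c[:,0],c[:,1]); th=np.arctan2(r,c[:,2])
    return c[:,:2]/np.maximum(r,1e-9)[:,None]*th[:,None]*m["fx"]+[m["cx"],m["cy"]]
def ortho(im,m,x0,x1,y0,y1,z,k):
    """rows: y from y1 (top) down; cols: x from x0; k px/mm"""
    W,H=int((x1-x0)*1000*k),int((y1-y0)*1000*k)
    X,Y=np.meshgrid(x0+np.arange(W)/k/1000,y1-np.arange(H)/k/1000)
    p=fproj(m,np.c_[X.ravel(),Y.ravel(),np.full(X.size,z)]).astype(np.float32).reshape(H,W,2)
    return cv2.remap(im,p[...,0],p[...,1],cv2.INTER_CUBIC)
def grid(o,x0,y1,k,step=20):
    H,W=o.shape[:2]
    for i in range(0,2000,step):
        u=int(i*k)
        if u<W: cv2.line(o,(u,0),(u,H),(0,0,255) if i%100==0 else (255,160,0),1)
        if u<H: cv2.line(o,(0,u),(W,u),(0,0,255) if i%100==0 else (255,160,0),1)
    return o
E
python3 - <<'E'
from h import *
import pickle
im=cv2.imread("pics/w1.png"); m=pickle.load(open("w1.pkl","rb"))
a=ortho(im,m,.39,.47,-.19,-.10,.02,4)   # tray1 top plane
b=ortho(im,m,.39,.47,-.06,.03,.02,4)    # tray4
c=ortho(im,m,.53,.65,-.15,0,.01,4)   # nest plate plane
for o in(a,b,c): grid(o,0,0,4)
cv2.imwrite("pics/o1.png",np.hstack([np.vstack([a,b])[:600],c[:600,:479]]))
E
```

```text
(no output)
```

View pics/o1.png

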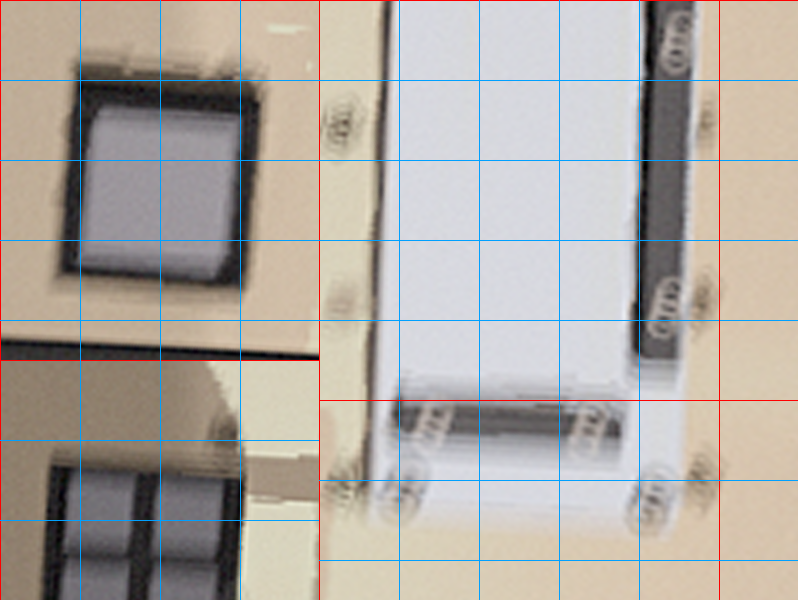

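```bash
python3 - <<'E'
from h import *
import pickle
im=cv2.imread("pics/w1.png"); m=pickle.load(open("w1.pkl","rb"))
C=-m["R"].T@m["t"]; print("cam",C)
o=ortho(im,m,.53,.65,-.16,.13,.01,4).max(2).astype(float)
o=cv2.GaussianBlur(o,(0,0),2); ys=.13-np.arange(o.shape[0])/4000; 
def fit(P,n):
    P=np.array(P)
    for _ in range(4):
        c=np.polyfit(P[:,0],P[:,1],1); r=P[:,1]-np.polyval(c,P[:,0]); P=P[abs(r)<max(.0005,1.5*r.std())]
    print(n,c.round(4),"deg",np.degrees(np.arctan(c[0])).round(2),len(P),r.std().round(5)); return c
g=np.gradient(o,axis=1)
f=fit([(ys[i],.53+(260+np.argmin(g[i,260:380]))/4000) for i in range(o.shape[0]) if -.08<ys[i]<.10],"fence x(y)")
xl=fit([(ys[i],.53+(20+np.argmax(g[i,20:110]))/4000) for i in range(o.shape[0]) if -.12<ys[i]<.12],"left x(y)")
gy=np.gradient(o,axis=0)
e=fit([(.53+j/4000,ys[840+np.argmin(-(-gy[840:1060,j]))]) for j in range(110,260)],"stop y(x)")
E
```

```text
cam [ 0.45303087 -0.03392523  0.38442498]
fence x(y) [0.0403 0.6118] deg 2.31 696 0.00022
left x(y) [0.044  0.5481] deg 2.52 941 0.00015
stop y(x) [ 0.0123 -0.1084] deg 0.7 131 0.00036
```

```bash
python3 - <<'E'
from h import *
rows(pose(),[.430,-.1475,.05,85.4],5)
E
```

```text
([np.float64(-11.4), np.float64(-4.4), np.float64(34.6)], np.float64(0.008))
([np.float64(-11.4), np.float64(-4.3), np.float64(34.6)], np.float64(0.008))
([np.float64(-11.5), np.float64(-4.2), np.float64(34.6)], np.float64(0.008))
([np.float64(-11.5), np.float64(-4.1), np.float64(34.6)], np.float64(0.008))
([np.float64(-11.6), np.float64(-4.0), np.float64(34.6)], np.float64(0.008))
```

```bash
python3 - <<'E'
from h import *
print(pose(), env.get_obs()["time_s"],env.get_obs()["joint_velocities"].round(2))
E
```

```text
[np.float64(0.4540150721262446), np.float64(-0.09132723388574697), np.float64(0.2228939691454542), np.float64(87.83259536580569)] 1.4 [ 1.39 -1.44  1.87  0.82 -0.85  1.45  0.98]
```

Request:
step_arm:
  moves:
    - {"dp": [-11.5, -4.4, 34.5], "dr": [0, 0, 0.008], "fingers": 0}
    - {"dp": [-11.5, -4.3, 34.5], "dr": [0, 0, 0.008], "fingers": 0}
    - {"dp": [-11.5, -4.2, 34.5], "dr": [0, 0, 0.008], "fingers": 0}
    - {"dp": [-11.5, -4.1, 34.5], "dr": [0, 0, 0.008], "fingers": 0}
    - {"dp": [-11.5, -4, 34.5], "dr": [0, 0, 0.008], "fingers": 0}

```text
time_s: 2.02
tool_pos: [0.4247, -0.1585, 0.0488]
tool_rot: [-180.0, 0.0, 84.5]
force: [0.6, -1.1, 0.1]
grip_width: 0.087
grasp_force: 0.0
```

Request:
step_arm:
  moves:
    - {"dp": [0, 0, 0], "dr": [0, 0, 0], "fingers": 0}
    - {"dp": [0, 0, 0], "dr": [0, 0, 0], "fingers": 0}
    - {"dp": [0, 0, 10], "dr": [0, 0, 0], "fingers": 0}
    - {"dp": [0, 0, 10], "dr": [0, 0, 0], "fingers": 0}
    - {"dp": [0, 0, 0], "dr": [0, 0, 0], "fingers": 0}

```text
time_s: 2.65
tool_pos: [0.4247, -0.1575, 0.0293]
tool_rot: [-179.9, -0.0, 84.5]
force: [0.3, -1.1, 0.3]
grip_width: 0.0871
grasp_force: 0.0
```

Request:
step_arm:
  moves:
    - {"dp": [10.5, 4.3, 0], "dr": [0, 0, -0.016], "fingers": 0}
    - {"dp": [0, 0, 8], "dr": [0, 0, 0], "fingers": 0}
    - {"dp": [0, 0, 7], "dr": [0, 0, 0], "fingers": 0}
    - {"dp": [0, 0, 3], "dr": [0, 0, 0], "fingers": 0}
    - {"dp": [0, 0, 0], "dr": [0, 0, 0], "fingers": 0}

```text
time_s: 3.28
tool_pos: [0.4302, -0.1479, 0.0117]
tool_rot: [-180.0, -0.0, 85.4]
force: [0.0, 0.4, -0.1]
grip_width: 0.087
grasp_force: 0.0
```

Request:
step_arm:
  moves:
    - {"dp": [0, 0, 0], "dr": [0, 0, 0], "fingers": 1}
    - {"dp": [0, 0, 0], "dr": [0, 0, 0], "fingers": 1}
    - {"dp": [0, 0, 0], "dr": [0, 0, 0], "fingers": 1}
    - {"dp": [0, 0, 0], "dr": [0, 0, 0], "fingers": 1}
    - {"dp": [0, 0, 0], "dr": [0, 0, 0], "fingers": 1}

```text
time_s: 3.9
tool_pos: [0.4305, -0.148, 0.0121]
tool_rot: [-180.0, 0.0, 85.4]
force: [-0.5, -0.1, 0.3]
grip_width: 0.0498
grasp_force: 15.0
```

Request:
step_arm:
  moves:
    - {"dp": [0, 0, -20], "dr": [0, 0, 0], "fingers": 1}
    - {"dp": [0, 0, -30], "dr": [0, 0, 0], "fingers": 1}
    - {"dp": [17, 29, 0], "dr": [0, 0, -0.012], "fingers": 1}
    - {"dp": [17, 29, 0], "dr": [0, 0, -0.012], "fingers": 1}
    - {"dp": [17, 29, 0], "dr": [0, 0, -0.013], "fingers": 1}

```text
time_s: 4.53
tool_pos: [0.5216, -0.1028, 0.062]
tool_rot: [180.0, 0.0, 87.5]
force: [0.0, -0.0, -0.4]
grip_width: 0.0499
grasp_force: 15.0
```

Request:
step_arm:
  moves:
    - {"dp": [17, 29, 0], "dr": [0, 0, 0], "fingers": 1}
    - {"dp": [17, 29, 0], "dr": [0, 0, 0], "fingers": 1}
    - {"dp": [0, 0, 10], "dr": [0, 0, 0], "fingers": 1}
    - {"dp": [0, 0, 0], "dr": [0, 0, 0], "fingers": 1}
    - {"dp": [0, 0, 0], "dr": [0, 0, 0], "fingers": 1}

```text
time_s: 5.15
tool_pos: [0.5792, -0.0725, 0.0517]
tool_rot: [-179.9, 0.0, 87.5]
force: [-1.3, 0.7, -1.0]
grip_width: 0.05
grasp_force: 15.0
```

```bash
python3 - <<'E'
from h import *
import pickle
m=env.camera_model("wrist"); p=pose(); im=env.read_camera("wrist")[:,:,::-1]
print(p)
cv2.imwrite("pics/w2.png",im); pickle.dump(m,open("w2.pkl","wb"))
E
```

```text
[np.float64(0.5792062480048311), np.float64(-0.07247354479617932), np.float64(0.05171834253273084), np.float64(87.46759510709431)]
```

View pics/w2.png

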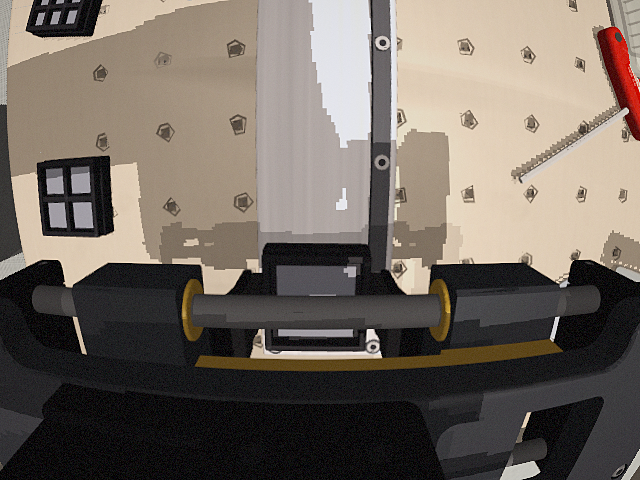

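Request:
step_arm:
  moves:
    - {"dp": [0, 0, 12], "dr": [0, 0, 0], "fingers": 1}
    - {"dp": [0, 0, 10], "dr": [0, 0, 0], "fingers": 1}
    - {"dp": [0, 0, 5], "dr": [0, 0, 0], "fingers": 1}
    - {"dp": [0, 0, 0], "dr": [0, 0, 0], "fingers": 1}
    - {"dp": [0, 0, 0], "dr": [0, 0, 0], "fingers": 1}

```text
time_s: 5.82
tool_pos: [0.5805, -0.0714, 0.0252]
tool_rot: [180.0, 0.0, 87.5]
force: [-0.4, -0.4, -0.4]
grip_width: 0.0494
grasp_force: 15.0
```

Request:
step_arm:
  moves:
    - {"dp": [0, 0, 1.5], "dr": [0, 0, 0], "fingers": 1}
    - {"dp": [0, 0, 1], "dr": [0, 0, 0], "fingers": 1}
    - {"dp": [0, 0, 0], "dr": [0, 0, 0], "fingers": 1}
    - {"dp": [0, 0, 0], "dr": [0, 0, 0], "fingers": 1}
    - {"dp": [0, 0, 0], "dr": [0, 0, 0], "fingers": 1}

```text
time_s: 6.45
tool_pos: [0.5803, -0.0715, 0.0226]
tool_rot: [180.0, 0.0, 87.5]
force: [0.1, 0.2, -0.9]
grip_width: 0.0499
grasp_force: 15.0
```

Request:
step_arm:
  moves:
    - {"dp": [0, 2, 0.5], "dr": [0, 0, 0], "fingers": 1}
    - {"dp": [0, 1, 0], "dr": [0, 0, 0], "fingers": 1}
    - {"dp": [0, 0.7, 0], "dr": [0, 0, 0], "fingers": 1}
    - {"dp": [0, 0, 0], "dr": [0, 0, 0], "fingers": 1}
    - {"dp": [0, 0, 0], "dr": [0, 0, 0], "fingers": 1}

```text
time_s: 7.08
tool_pos: [0.5836, -0.0716, 0.0221]
tool_rot: [-180.0, 0.0, 87.5]
force: [-4.3, 0.3, 4.3]
grip_width: 0.0497
grasp_force: 15.0
```

Request:
step_arm:
  moves:
    - {"dp": [-2, 0, 0], "dr": [0, 0, 0], "fingers": 1}
    - {"dp": [-1, 0, 0], "dr": [0, 0, 0], "fingers": 1}
    - {"dp": [-1, 0, 0], "dr": [0, 0, 0], "fingers": 1}
    - {"dp": [0, 0, 0], "dr": [0, 0, 0], "fingers": 1}
    - {"dp": [0, 0, 0], "dr": [0, 0, 0], "fingers": 1}

```text
time_s: 7.7
tool_pos: [0.5836, -0.0727, 0.0221]
tool_rot: [-180.0, -0.2, 87.7]
force: [-4.7, 4.0, 5.0]
grip_width: 0.0495
grasp_force: 15.0
```

Request:
step_arm:
  moves:
    - {"dp": [0, -0.5, -0.4], "dr": [0, 0, 0], "fingers": 1}
    - {"dp": [0, 0, 0], "dr": [0, 0, 0], "fingers": 1}
    - {"dp": [0, 0, 0], "dr": [0, 0, 0], "fingers": 1}
    - {"dp": [0, 0, 0], "dr": [0, 0, 0], "fingers": 1}
    - {"dp": [0, 0, 0], "dr": [0, 0, 0], "fingers": 1}

```text
time_s: 8.32
tool_pos: [0.5835, -0.0745, 0.0223]
tool_rot: [180.0, -0.1, 87.6]
force: [-0.9, 5.2, 0.4]
grip_width: 0.0499
grasp_force: 15.0
```

Request:
step_arm:
  moves:
    - {"dp": [-1, 0, 0], "dr": [0, 0, 0], "fingers": 1}
    - {"dp": [-1, 0, 0], "dr": [0, 0, 0], "fingers": 1}
    - {"dp": [0, 0, 0], "dr": [0, 0, 0], "fingers": 1}
    - {"dp": [0, 0, 0], "dr": [0, 0, 0], "fingers": 1}
    - {"dp": [0, 0, 0], "dr": [0, 0, 0], "fingers": 1}

```text
time_s: 8.95
tool_pos: [0.5835, -0.0746, 0.0224]
tool_rot: [180.0, -0.2, 87.6]
force: [-0.9, 7.7, 0.9]
grip_width: 0.05
grasp_force: 15.0
```

Request:
step_arm:
  moves:
    - {"dp": [1, 0, 0], "dr": [0, 0, 0], "fingers": 0.2}
    - {"dp": [0, 0, 0], "dr": [0, 0, 0], "fingers": 0.2}
    - {"dp": [0, 0, 0], "dr": [0, 0, 0], "fingers": 0.2}
    - {"dp": [0, 0, -10], "dr": [0, 0, 0], "fingers": 0}
    - {"dp": [0, 0, -30], "dr": [0, 0, 0], "fingers": 0}

```text
time_s: 9.57
tool_pos: [0.582, -0.0769, 0.0619]
tool_rot: [-179.8, -0.0, 87.5]
force: [0.9, -0.4, 0.6]
grip_width: 0.0818
grasp_force: 0.0
```

Request:
step_arm:
  moves:
    - {"dp": [0, 0, -10], "dr": [0, 0, 0], "fingers": 0}
    - {"dp": [0, 0, 0], "dr": [0, 0, 0], "fingers": 0}
    - {"dp": [0, 0, 0], "dr": [0, 0, 0], "fingers": 0}
    - {"dp": [0, 0, 0], "dr": [0, 0, 0], "fingers": 0}
    - {"dp": [0, 0, 0], "dr": [0, 0, 0], "fingers": 0}

```text
time_s: 10.2
tool_pos: [0.5828, -0.0765, 0.0717]
tool_rot: [-179.9, -0.0, 87.5]
force: [0.5, -0.2, -0.5]
grip_width: 0.087
grasp_force: 0.0
```

```bash
python3 - <<'E'
from h import *
p=pose();print(p,p)
rows(p,[.426,-.0205,.05,86.4],5)
E
```

```text
[np.float64(0.5828037490323034), np.float64(-0.0765494114650164), np.float64(0.07174928749310626), np.float64(87.53879367381461)] [np.float64(0.5828037490323034), np.float64(-0.0765494114650164), np.float64(0.07174928749310626), np.float64(87.53879367381461)]
([np.float64(9.9), np.float64(-31.8), np.float64(4.3)], np.float64(0.004))
([np.float64(9.7), np.float64(-31.9), np.float64(4.3)], np.float64(0.004))
([np.float64(9.6), np.float64(-31.9), np.float64(4.3)], np.float64(0.004))
([np.float64(9.5), np.float64(-31.9), np.float64(4.3)], np.float64(0.004))
([np.float64(9.3), np.float64(-32.0), np.float64(4.3)], np.float64(0.004))
```

Request:
step_arm:
  moves:
    - {"dp": [9.8, -31.8, 4], "dr": [0, 0, 0.004], "fingers": 0}
    - {"dp": [9.7, -31.8, 4], "dr": [0, 0, 0.004], "fingers": 0}
    - {"dp": [9.6, -31.9, 4], "dr": [0, 0, 0.004], "fingers": 0}
    - {"dp": [9.5, -31.9, 5], "dr": [0, 0, 0.004], "fingers": 0}
    - {"dp": [9.4, -32, 5], "dr": [0, 0, 0.004], "fingers": 0}

```text
time_s: 10.82
tool_pos: [0.4254, -0.0201, 0.0501]
tool_rot: [-180.0, -0.0, 86.4]
force: [-0.8, -1.0, 0.4]
grip_width: 0.0872
grasp_force: 0.0
```

Request:
step_arm:
  moves:
    - {"dp": [0, 0, 10], "dr": [0, 0, 0], "fingers": 0}
    - {"dp": [0, 0, 10], "dr": [0, 0, 0], "fingers": 0}
    - {"dp": [0, 0, 0], "dr": [0, 0, 0], "fingers": 0}
    - {"dp": [0, 0, 0], "dr": [0, 0, 0], "fingers": 0}
    - {"dp": [0, 0, 0], "dr": [0, 0, 0], "fingers": 0}

```text
time_s: 11.45
tool_pos: [0.427, -0.0205, 0.0306]
tool_rot: [180.0, -0.0, 86.4]
force: [0.0, 0.5, 0.9]
grip_width: 0.0874
grasp_force: 0.0
```

```bash
python3 - <<'E'
from h import *
import pickle
m=env.camera_model("wrist"); p=pose(); im=env.read_camera("wrist")[:,:,::-1]
print(p)
cv2.imwrite("pics/w3.png",im); pickle.dump(m,open("w3.pkl","wb"))
E
```

```text
[np.float64(0.42704101399561173), np.float64(-0.020511824919162817), np.float64(0.03060454577903244), np.float64(86.38666967486824)]
```

View pics/w3.png

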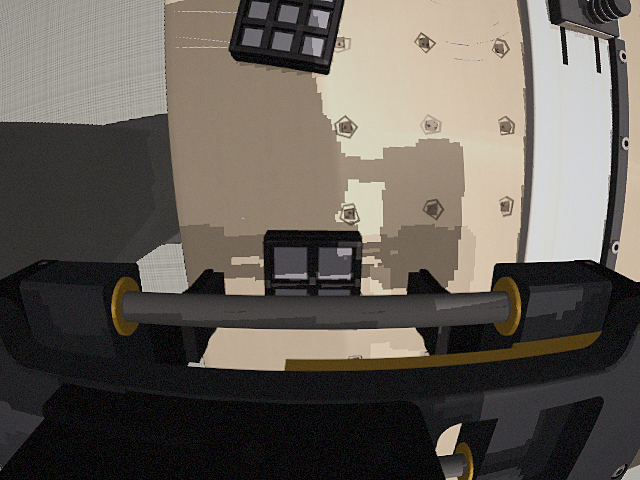

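Request:
step_arm:
  moves:
    - {"dp": [0, 0, 10], "dr": [0, 0, 0], "fingers": 0}
    - {"dp": [0, 0, 6], "dr": [0, 0, 0], "fingers": 0}
    - {"dp": [0, 0, 3], "dr": [0, 0, 0], "fingers": 0}
    - {"dp": [0, 0, 0], "dr": [0, 0, 0], "fingers": 0}
    - {"dp": [0, 0, 0], "dr": [0, 0, 0], "fingers": 1}

```text
time_s: 12.12
tool_pos: [0.4266, -0.0205, 0.0115]
tool_rot: [180.0, 0.0, 86.4]
force: [0.1, -0.4, 0.9]
grip_width: 0.083
grasp_force: 0.0
```

Request:
step_arm:
  moves:
    - {"dp": [0, 0, 0], "dr": [0, 0, 0], "fingers": 1}
    - {"dp": [0, 0, 0], "dr": [0, 0, 0], "fingers": 1}
    - {"dp": [0, 0, 0], "dr": [0, 0, 0], "fingers": 1}
    - {"dp": [0, 0, 0], "dr": [0, 0, 0], "fingers": 1}
    - {"dp": [0, 0, 0], "dr": [0, 0, 0], "fingers": 1}

```text
time_s: 12.75
tool_pos: [0.4265, -0.0206, 0.0115]
tool_rot: [-180.0, 0.0, 86.4]
force: [-0.8, 0.1, 0.6]
grip_width: 0.05
grasp_force: 15.0
```

Request:
step_arm:
  moves:
    - {"dp": [0, 0, -20], "dr": [0, 0, 0], "fingers": 1}
    - {"dp": [0, 0, -30], "dr": [0, 0, 0], "fingers": 1}
    - {"dp": [2, 31, 0], "dr": [0, 0, -0.006], "fingers": 1}
    - {"dp": [2, 31, 0], "dr": [0, 0, -0.006], "fingers": 1}
    - {"dp": [2, 31, 0], "dr": [0, 0, -0.007], "fingers": 1}

```text
time_s: 13.38
tool_pos: [0.5206, -0.0201, 0.0614]
tool_rot: [180.0, 0.0, 87.5]
force: [-0.6, 0.5, -0.2]
grip_width: 0.0499
grasp_force: 15.0
```

Request:
step_arm:
  moves:
    - {"dp": [2, 31, 0], "dr": [0, 0, 0], "fingers": 1}
    - {"dp": [2, 31, 0], "dr": [0, 0, 0], "fingers": 1}
    - {"dp": [0, 0, 10], "dr": [0, 0, 0], "fingers": 1}
    - {"dp": [0, 0, 0], "dr": [0, 0, 0], "fingers": 1}
    - {"dp": [0, 0, 0], "dr": [0, 0, 0], "fingers": 1}

```text
time_s: 14.0
tool_pos: [0.5807, -0.0187, 0.0512]
tool_rot: [-179.9, 0.0, 87.5]
force: [0.7, 0.3, -0.4]
grip_width: 0.0498
grasp_force: 15.0
```

Request:
step_arm:
  moves:
    - {"dp": [0, 0, 12], "dr": [0, 0, 0], "fingers": 1}
    - {"dp": [0, 0, 10], "dr": [0, 0, 0], "fingers": 1}
    - {"dp": [0, 0, 5], "dr": [0, 0, 0], "fingers": 1}
    - {"dp": [0, 0, 0], "dr": [0, 0, 0], "fingers": 1}
    - {"dp": [0, 0, 0], "dr": [0, 0, 0], "fingers": 1}

```text
time_s: 14.62
tool_pos: [0.582, -0.0185, 0.0246]
tool_rot: [180.0, -0.0, 87.5]
force: [0.1, -0.1, -1.1]
grip_width: 0.0499
grasp_force: 15.0
```

Request:
step_arm:
  moves:
    - {"dp": [0, 0, 2.3], "dr": [0, 0, 0], "fingers": 1}
    - {"dp": [-3, 0, 0], "dr": [0, 0, 0], "fingers": 1}
    - {"dp": [-2, 0, 0], "dr": [0, 0, 0], "fingers": 1}
    - {"dp": [0, 0, 0], "dr": [0, 0, 0], "fingers": 1}
    - {"dp": [0, 0, 0], "dr": [0, 0, 0], "fingers": 1}

```text
time_s: 15.25
tool_pos: [0.5816, -0.0236, 0.0222]
tool_rot: [180.0, 0.0, 87.5]
force: [-0.2, -0.6, -0.7]
grip_width: 0.0497
grasp_force: 15.0
```

Request:
step_arm:
  moves:
    - {"dp": [-1, 2, 0], "dr": [0, 0, 0], "fingers": 1}
    - {"dp": [-1, 1.5, 0], "dr": [0, 0, 0], "fingers": 1}
    - {"dp": [0, 0, 0], "dr": [0, 0, 0], "fingers": 1}
    - {"dp": [0, 0, 0], "dr": [0, 0, 0], "fingers": 1}
    - {"dp": [0, 0, 0], "dr": [0, 0, 0], "fingers": 1}

```text
time_s: 15.88
tool_pos: [0.5849, -0.0257, 0.0221]
tool_rot: [-180.0, 0.0, 87.5]
force: [0.4, 0.2, 0.2]
grip_width: 0.05
grasp_force: 15.0
```

No contact yet, so I'll keep pressing toward -y and +x.

Request:
step_arm:
  moves:
    - {"dp": [-1, 0.5, 0], "dr": [0, 0, 0], "fingers": 1}
    - {"dp": [-1, 0.5, 0], "dr": [0, 0, 0], "fingers": 1}
    - {"dp": [-1, 0, 0], "dr": [0, 0, 0], "fingers": 1}
    - {"dp": [0, 0, 0], "dr": [0, 0, 0], "fingers": 1}
    - {"dp": [0, 0, 0], "dr": [0, 0, 0], "fingers": 1}

```text
time_s: 16.5
tool_pos: [0.5856, -0.0269, 0.0221]
tool_rot: [-180.0, -0.1, 87.5]
force: [-0.8, 4.4, -0.4]
grip_width: 0.0498
grasp_force: 15.0
```

Request:
step_arm:
  moves:
    - {"dp": [-0.5, 1, 0.2], "dr": [0, 0, 0], "fingers": 1}
    - {"dp": [0, 0, 0], "dr": [0, 0, 0], "fingers": 1}
    - {"dp": [0, 0, 0], "dr": [0, 0, 0], "fingers": 1}
    - {"dp": [0, 0, 0], "dr": [0, 0, 0], "fingers": 1}
    - {"dp": [0, 0, 0], "dr": [0, 0, 0], "fingers": 1}

```text
time_s: 17.12
tool_pos: [0.5859, -0.027, 0.0218]
tool_rot: [-179.9, -0.1, 87.5]
force: [-2.9, 6.0, 1.0]
grip_width: 0.0497
grasp_force: 15.0
```

Request:
step_arm:
  moves:
    - {"dp": [0, 0, 0], "dr": [0, 0, 0], "fingers": 0.2}
    - {"dp": [0, 0, 0], "dr": [0, 0, 0], "fingers": 0.2}
    - {"dp": [0, 0, 0], "dr": [0, 0, 0], "fingers": 0.2}
    - {"dp": [0, 0, -10], "dr": [0, 0, 0], "fingers": 0}
    - {"dp": [0, 0, -30], "dr": [0, 0, 0], "fingers": 0}

```text
time_s: 17.75
tool_pos: [0.5856, -0.0296, 0.0615]
tool_rot: [-179.8, -0.0, 87.5]
force: [0.1, -0.3, 0.2]
grip_width: 0.082
grasp_force: 0.0
```

Request:
step_arm:
  moves:
    - {"dp": [0, 0, -10], "dr": [0, 0, 0], "fingers": 0}
    - {"dp": [0, 0, 0], "dr": [0, 0, 0], "fingers": 0}
    - {"dp": [0, 0, 0], "dr": [0, 0, 0], "fingers": 0}
    - {"dp": [0, 0, 0], "dr": [0, 0, 0], "fingers": 0}
    - {"dp": [0, 0, 0], "dr": [0, 0, 0], "fingers": 0}

```text
time_s: 18.38
tool_pos: [0.5864, -0.0292, 0.0713]
tool_rot: [-179.9, -0.0, 87.5]
force: [1.1, 0.7, 0.5]
grip_width: 0.0869
grasp_force: 0.0
```

```bash
python3 - <<'E'
from h import *
import pickle
p=pose();print(p)
rows(p,[.4225,.1145,.06,78],5)
# refine tray_9 pose with w3: ortho at z=.02, dark silhouette of top face
im=cv2.imread("pics/w3.png"); m=pickle.load(open("w3.pkl","rb"))
a=ortho(im,m,.38,.46,.06,.15,.02,4); w=pickle.load(open("w1.pkl","rb"))
b=ortho(cv2.imread("pics/w1.png"),w,.38,.46,.06,.15,.02,4)
cv2.imwrite("pics/o2.png",np.hstack([grid(a,0,0,4),grid(b,0,0,4)]))
E
```

```text
[np.float64(0.5864092607187561), np.float64(-0.029237624906555952), np.float64(0.07126145485824546), np.float64(87.48428034913296)]
([np.float64(27.3), np.float64(-34.0), np.float64(2.3)], np.float64(0.033))
([np.float64(26.1), np.float64(-34.9), np.float64(2.3)], np.float64(0.033))
([np.float64(25.0), np.float64(-35.7), np.float64(2.3)], np.float64(0.033))
([np.float64(23.8), np.float64(-36.5), np.float64(2.3)], np.float64(0.033))
([np.float64(22.6), np.float64(-37.3), np.float64(2.3)], np.float64(0.033))
```

View pics/o2.png

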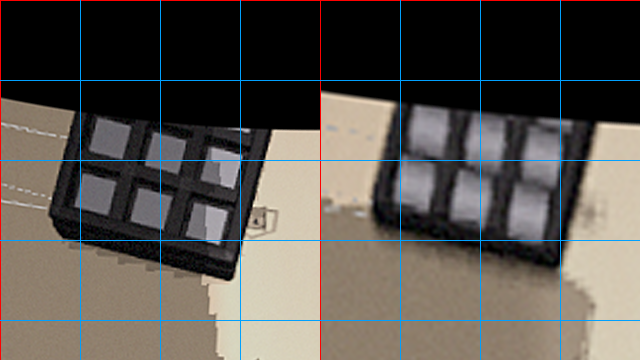

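Tray_9's near edge runs (50,215)→(235,262) in the map, so it's at about (0.422, 0.115) with yaw ≈ -13.5°. That agrees with the top camera.

Request:
step_arm:
  moves:
    - {"dp": [27.4, -34.1, 2], "dr": [0, 0, 0.038], "fingers": 0}
    - {"dp": [26, -35.1, 2], "dr": [0, 0, 0.038], "fingers": 0}
    - {"dp": [24.7, -36, 2], "dr": [0, 0, 0.038], "fingers": 0}
    - {"dp": [23.3, -36.9, 3], "dr": [0, 0, 0.038], "fingers": 0}
    - {"dp": [21.9, -37.7, 3], "dr": [0, 0, 0.038], "fingers": 0}

```text
time_s: 19.0
tool_pos: [0.4217, 0.1157, 0.0597]
tool_rot: [180.0, 0.0, 76.5]
force: [0.1, 0.1, 1.0]
grip_width: 0.0871
grasp_force: 0.0
```

Request:
step_arm:
  moves:
    - {"dp": [0, 0, 15], "dr": [0, 0, 0], "fingers": 0}
    - {"dp": [0, 0, 12], "dr": [0, 0, 0], "fingers": 0}
    - {"dp": [0, 0, 0], "dr": [0, 0, 0], "fingers": 0}
    - {"dp": [0, 0, 0], "dr": [0, 0, 0], "fingers": 0}
    - {"dp": [0, 0, 0], "dr": [0, 0, 0], "fingers": 0}

```text
time_s: 19.62
tool_pos: [0.4234, 0.1147, 0.0332]
tool_rot: [180.0, -0.0, 76.6]
force: [-0.9, 0.9, -0.3]
grip_width: 0.0868
grasp_force: 0.0
```

```bash
python3 - <<'E'
from h import *
import pickle
m=env.camera_model("wrist"); p=pose(); im=env.read_camera("wrist")[:,:,::-1]
print(p)
cv2.imwrite("pics/w4.png",im); pickle.dump(m,open("w4.pkl","wb"))
E
```

```text
[np.float64(0.4234437841703413), np.float64(0.11467367960282637), np.float64(0.033178839490988085), np.float64(76.55026167996813)]
```

View pics/w4.png

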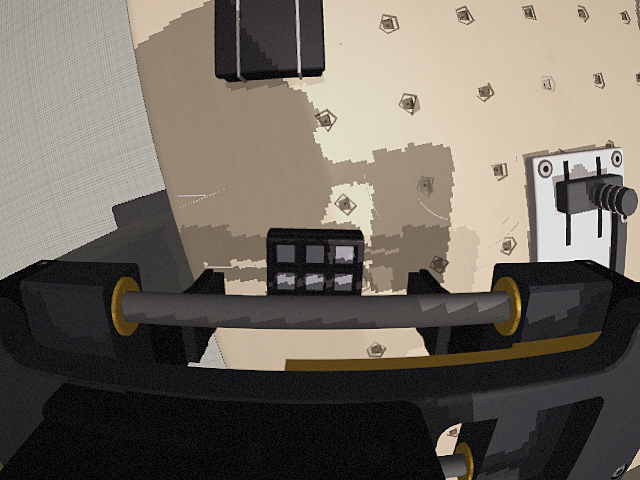

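Request:
step_arm:
  moves:
    - {"dp": [0, 0, 12], "dr": [0, 0, 0], "fingers": 0}
    - {"dp": [0, 0, 6], "dr": [0, 0, 0], "fingers": 0}
    - {"dp": [0, 0, 3.7], "dr": [0, 0, 0], "fingers": 0}
    - {"dp": [0, 0, 0], "dr": [0, 0, 0], "fingers": 0}
    - {"dp": [0, 0, 0], "dr": [0, 0, 0], "fingers": 1}

```text
time_s: 20.3
tool_pos: [0.423, 0.1149, 0.0113]
tool_rot: [180.0, -0.0, 76.6]
force: [0.5, 0.6, 0.3]
grip_width: 0.0826
grasp_force: 0.0
```

Request:
step_arm:
  moves:
    - {"dp": [0, 0, 0], "dr": [0, 0, 0], "fingers": 1}
    - {"dp": [0, 0, 0], "dr": [0, 0, 0], "fingers": 1}
    - {"dp": [0, 0, 0], "dr": [0, 0, 0], "fingers": 1}
    - {"dp": [0, 0, 0], "dr": [0, 0, 0], "fingers": 1}
    - {"dp": [0, 0, 0], "dr": [0, 0, 0], "fingers": 1}

```text
time_s: 20.92
tool_pos: [0.4229, 0.1148, 0.0113]
tool_rot: [180.0, 0.0, 76.6]
force: [0.2, -0.6, 1.2]
grip_width: 0.0499
grasp_force: 14.9
```

Request:
step_arm:
  moves:
    - {"dp": [0, 0, -20], "dr": [0, 0, 0], "fingers": 1}
    - {"dp": [0, 0, -30], "dr": [0, 0, 0], "fingers": 1}
    - {"dp": [-9, 35.1, 0], "dr": [0, 0, -0.038], "fingers": 1}
    - {"dp": [-10.3, 34.8, 0], "dr": [0, 0, -0.038], "fingers": 1}
    - {"dp": [-11.6, 34.4, 0], "dr": [0, 0, -0.038], "fingers": 1}

```text
time_s: 21.55
tool_pos: [0.5201, 0.0635, 0.0612]
tool_rot: [180.0, 0.0, 83.2]
force: [-0.3, 0.8, -0.7]
grip_width: 0.0496
grasp_force: 14.9
```

Request:
step_arm:
  moves:
    - {"dp": [-12.9, 33.9, 0], "dr": [0, 0, -0.038], "fingers": 1}
    - {"dp": [-14.2, 33.4, 0], "dr": [0, 0, -0.038], "fingers": 1}
    - {"dp": [0, 0, 10], "dr": [0, 0, 0], "fingers": 1}
    - {"dp": [0, 0, 0], "dr": [0, 0, 0], "fingers": 1}
    - {"dp": [0, 0, 0], "dr": [0, 0, 0], "fingers": 1}

```text
time_s: 22.18
tool_pos: [0.5823, 0.0314, 0.0511]
tool_rot: [-179.9, 0.0, 87.6]
force: [-0.7, -0.3, 0.0]
grip_width: 0.0496
grasp_force: 14.9
```

Request:
step_arm:
  moves:
    - {"dp": [0, 0, 12], "dr": [0, 0, 0], "fingers": 1}
    - {"dp": [0, 0, 10], "dr": [0, 0, 0], "fingers": 1}
    - {"dp": [0, 0, 5], "dr": [0, 0, 0], "fingers": 1}
    - {"dp": [0, 0, 2], "dr": [0, 0, 0], "fingers": 1}
    - {"dp": [0, 0, 0], "dr": [0, 0, 0], "fingers": 1}

```text
time_s: 22.8
tool_pos: [0.5834, 0.0304, 0.0222]
tool_rot: [-180.0, 0.0, 87.5]
force: [0.3, -1.0, -1.1]
grip_width: 0.0496
grasp_force: 14.9
```

Request:
step_arm:
  moves:
    - {"dp": [-3, 1, 0], "dr": [0, 0, 0], "fingers": 1}
    - {"dp": [-2, 1, 0], "dr": [0, 0, 0], "fingers": 1}
    - {"dp": [-1, 0.5, 0], "dr": [0, 0, 0], "fingers": 1}
    - {"dp": [0, 0, 0], "dr": [0, 0, 0], "fingers": 1}
    - {"dp": [0, 0, 0], "dr": [0, 0, 0], "fingers": 1}

```text
time_s: 23.42
tool_pos: [0.5856, 0.0244, 0.0222]
tool_rot: [-180.0, 0.0, 87.5]
force: [-0.2, 0.2, 0.4]
grip_width: 0.0496
grasp_force: 14.9
```

Request:
step_arm:
  moves:
    - {"dp": [-1, 1, 0.2], "dr": [0, 0, 0], "fingers": 1}
    - {"dp": [-1, 1, 0], "dr": [0, 0, 0], "fingers": 1}
    - {"dp": [-1, 0.5, 0], "dr": [0, 0, 0], "fingers": 1}
    - {"dp": [0, 0, 0], "dr": [0, 0, 0], "fingers": 1}
    - {"dp": [0, 0, 0], "dr": [0, 0, 0], "fingers": 1}

```text
time_s: 24.05
tool_pos: [0.5873, 0.0231, 0.0219]
tool_rot: [-179.9, -0.1, 87.6]
force: [-2.0, 4.3, 0.9]
grip_width: 0.0497
grasp_force: 14.9
```

Request:
step_arm:
  moves:
    - {"dp": [0, 0.5, 0], "dr": [0, 0, 0], "fingers": 1}
    - {"dp": [0, 0, 0], "dr": [0, 0, 0], "fingers": 1}
    - {"dp": [0, 0, 0], "dr": [0, 0, 0], "fingers": 0.2}
    - {"dp": [0, 0, 0], "dr": [0, 0, 0], "fingers": 0.2}
    - {"dp": [0, 0, 0], "dr": [0, 0, 0], "fingers": 0.2}

```text
time_s: 24.68
tool_pos: [0.5889, 0.0203, 0.0222]
tool_rot: [180.0, 0.0, 87.4]
force: [-0.7, 0.2, 0.4]
grip_width: 0.0674
grasp_force: 0.0
```

Request:
step_arm:
  moves:
    - {"dp": [0, 0, -10], "dr": [0, 0, 0], "fingers": 0}
    - {"dp": [0, 0, -50], "dr": [0, 0, 0], "fingers": 0}
    - {"dp": [0, 0, -50], "dr": [0, 0, 0], "fingers": 0}
    - {"dp": [0, 0, 0], "dr": [0, 0, 0], "fingers": 0}
    - {"dp": [0, 0, 0], "dr": [0, 0, 0], "fingers": 0}

```text
time_s: 25.3
tool_pos: [0.5884, 0.0209, 0.1322]
tool_rot: [180.0, 0.0, 87.5]
force: [-0.5, 0.3, -1.0]
grip_width: 0.0866
grasp_force: 0.0
```

```bash
python3 - <<'E'
from h import *
p=pose();print(p)
m=env.camera_model("top")
for z in (0,.08): print(unproj(m,[[192,222],[233,221],[233,165]],z).round(3))
rows(p,[.44,.30,.15,80],6)
# box height: scene pixel of near top corner vs same in top view
s=env.camera_model("scene")
for z in(0,.04,.06,.08,.1):
    print(z,proj(s,unproj(m,[[233,221]],z)).round(0))
E
```

```text
[np.float64(0.5883677434303825), np.float64(0.020890970065210034), np.float64(0.13221345582871555), np.float64(87.4708244546623)]
[[0.556 0.391 0.   ]
 [0.556 0.285 0.   ]
 [0.703 0.284 0.   ]]
[[0.545 0.373 0.08 ]
 [0.546 0.272 0.08 ]
 [0.685 0.271 0.08 ]]
([np.float64(45.4), np.float64(-26.8), np.float64(-3.0)], np.float64(0.022))
([np.float64(44.8), np.float64(-27.7), np.float64(-3.0)], np.float64(0.022))
([np.float64(44.2), np.float64(-28.7), np.float64(-3.0)], np.float64(0.022))
([np.float64(43.5), np.float64(-29.7), np.float64(-3.0)], np.float64(0.022))
([np.float64(42.9), np.float64(-30.6), np.float64(-3.0)], np.float64(0.022))
([np.float64(42.2), np.float64(-31.5), np.float64(-3.0)], np.float64(0.022))
0 [[235. 306.]]
0.04 [[237. 287.]]
0.06 [[238. 276.]]
0.08 [[239. 266.]]
0.1 [[240. 255.]]
```

```bash
python3 - <<'E'
from h import *
rows([.588,.021,.132,87.5],[.4459,.3897,.15,168],10)
E
```

```text
([np.float64(36.2), np.float64(-15.8), np.float64(-1.8)], np.float64(-0.14))
([np.float64(38.1), np.float64(-10.6), np.float64(-1.8)], np.float64(-0.14))
([np.float64(39.2), np.float64(-5.1), np.float64(-1.8)], np.float64(-0.14))
([np.float64(39.5), np.float64(0.4), np.float64(-1.8)], np.float64(-0.14))
([np.float64(39.1), np.float64(5.9), np.float64(-1.8)], np.float64(-0.14))
([np.float64(37.9), np.float64(11.3), np.float64(-1.8)], np.float64(-0.14))
([np.float64(35.9), np.float64(16.5), np.float64(-1.8)], np.float64(-0.14))
([np.float64(33.2), np.float64(21.4), np.float64(-1.8)], np.float64(-0.14))
([np.float64(29.9), np.float64(25.8), np.float64(-1.8)], np.float64(-0.14))
([np.float64(26.0), np.float64(29.8), np.float64(-1.8)], np.float64(-0.14))
```

Request:
step_arm:
  moves:
    - {"dp": [36.2, -15.8, -2], "dr": [0, 0, -0.14], "fingers": 0}
    - {"dp": [38.1, -10.6, -2], "dr": [0, 0, -0.14], "fingers": 0}
    - {"dp": [39.2, -5.1, -2], "dr": [0, 0, -0.14], "fingers": 0}
    - {"dp": [39.5, 0.4, -2], "dr": [0, 0, -0.14], "fingers": 0}
    - {"dp": [39.1, 5.9, -2], "dr": [0, 0, -0.14], "fingers": 0}

```text
time_s: 25.92
tool_pos: [0.5162, 0.2062, 0.1406]
tool_rot: [-179.9, -0.1, 127.8]
force: [0.3, 0.7, -0.4]
grip_width: 0.0871
grasp_force: 0.0
```

Request:
step_arm:
  moves:
    - {"dp": [37.9, 11.3, -2], "dr": [0, 0, -0.14], "fingers": 0}
    - {"dp": [35.9, 16.5, -2], "dr": [0, 0, -0.14], "fingers": 0}
    - {"dp": [33.2, 21.4, -2], "dr": [0, 0, -0.14], "fingers": 0}
    - {"dp": [29.9, 25.8, -2], "dr": [0, 0, -0.14], "fingers": 0}
    - {"dp": [26, 29.8, 0], "dr": [0, 0, -0.14], "fingers": 0}

```text
time_s: 26.55
tool_pos: [0.4463, 0.3906, 0.1485]
tool_rot: [-179.9, -0.1, 168.0]
force: [0.4, 0.1, 0.5]
grip_width: 0.0869
grasp_force: 0.0
```

Request:
step_arm:
  moves:
    - {"dp": [0, 0, 30], "dr": [0, 0, 0], "fingers": 0}
    - {"dp": [0, 0, 30], "dr": [0, 0, 0], "fingers": 0}
    - {"dp": [0, 0, 30], "dr": [0, 0, 0], "fingers": 0}
    - {"dp": [0, 0, 0], "dr": [0, 0, 0], "fingers": 0}
    - {"dp": [0, 0, 0], "dr": [0, 0, 0], "fingers": 0}

```text
time_s: 27.18
tool_pos: [0.4472, 0.3906, 0.0603]
tool_rot: [180.0, -0.0, 167.7]
force: [-0.6, 0.3, 0.9]
grip_width: 0.0868
grasp_force: 0.0
```

```bash
python3 - <<'E'
from h import *
import pickle
m=env.camera_model("wrist"); p=pose(); im=env.read_camera("wrist")[:,:,::-1]
print(p)
cv2.imwrite("pics/w5.png",im); pickle.dump(m,open("w5.pkl","wb"))
E
```

```text
[np.float64(0.44716703608855923), np.float64(0.39059468025664523), np.float64(0.060339641193799906), np.float64(167.70514030676762)]
```

View pics/w5.png

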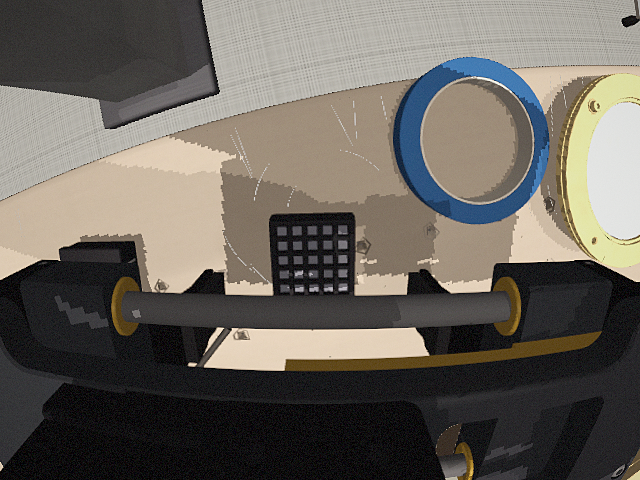

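```bash
cat >> h.py <<'E'
def funproj(m,uv,z):
    R,t=np.array(m["R"]),np.array(m["t"]); C=-R.T@t; q=np.atleast_2d(uv)-[m["cx"],m["cy"]]
    r=np.hypot(*q.T); th=r/m["fx"]; d=np.c_[q/r[:,None]*np.sin(th)[:,None],np.cos(th)]@R
    return C+d*((z-C[2])/d[:,2:])
E
python3 - <<'E'
from h import *
import pickle
for f,l,r in(("w4",(268,230),(362,230)),("w3",(265,232),(361,232)),("w5",(272,214),(355,213))):
    m=pickle.load(open(f+".pkl","rb")); W=funproj(m,[l,r],.02)[:,:2]; e=W[1]-W[0]; n=np.array([e[1],-e[0]])/np.linalg.norm(e)
    print(f,W.round(4).tolist(),np.linalg.norm(e).round(4),np.degrees(np.arctan2(e[1],e[0])).round(1),"ctr",(W.mean(0)+n*.025).round(4))
E
```

```text
w4 [[0.4059, 0.1463], [0.4504, 0.1357]] 0.0457 -13.5 ctr [0.4223 0.1167]
w3 [[0.4032, 0.0076], [0.4492, 0.0046]] 0.046 -3.6 ctr [ 0.4246 -0.0189]
w5 [[0.4117, 0.3734], [0.421, 0.4186]] 0.0461 78.4 ctr [0.4408 0.391 ]
```

Request:
step_arm:
  moves:
    - {"dp": [3, 0, 15], "dr": [0, 0, 0], "fingers": 0}
    - {"dp": [0, 0, 15], "dr": [0, 0, 0], "fingers": 0}
    - {"dp": [0, 0, 12], "dr": [0, 0, 0], "fingers": 0}
    - {"dp": [0, 0, 6.8], "dr": [0, 0, 0], "fingers": 0}
    - {"dp": [0, 0, 0], "dr": [0, 0, 0], "fingers": 0}

```text
time_s: 27.85
tool_pos: [0.444, 0.3907, 0.0105]
tool_rot: [-179.9, -0.1, 167.7]
force: [0.5, 0.7, 0.6]
grip_width: 0.0872
grasp_force: 0.0
```

Request:
step_arm:
  moves:
    - {"dp": [0, 0, 0], "dr": [0, 0, 0], "fingers": 0}
    - {"dp": [0, 0, 0], "dr": [0, 0, 0], "fingers": 1}
    - {"dp": [0, 0, 0], "dr": [0, 0, 0], "fingers": 1}
    - {"dp": [0, 0, 0], "dr": [0, 0, 0], "fingers": 1}
    - {"dp": [0, 0, 0], "dr": [0, 0, 0], "fingers": 1}

```text
time_s: 28.48
tool_pos: [0.4444, 0.3909, 0.0112]
tool_rot: [-180.0, 0.0, 167.7]
force: [-0.9, 0.3, -0.4]
grip_width: 0.055
grasp_force: 0.0
```

Request:
step_arm:
  moves:
    - {"dp": [0, 0, 0], "dr": [0, 0, 0], "fingers": 1}
    - {"dp": [0, 0, 0], "dr": [0, 0, 0], "fingers": 1}
    - {"dp": [0, 0, 0], "dr": [0, 0, 0], "fingers": 1}
    - {"dp": [0, 0, -10], "dr": [0, 0, 0], "fingers": 1}
    - {"dp": [0, 0, -20], "dr": [0, 0, 0], "fingers": 1}

```text
time_s: 29.1
tool_pos: [0.4439, 0.3907, 0.0416]
tool_rot: [-179.9, -0.1, 167.7]
force: [-0.2, -0.4, -0.1]
grip_width: 0.0503
grasp_force: 15.0
```

```bash
python3 - <<'E'
from h import *
p=pose();print(p)
p[2]=.142; rows(p,[.587,.0785,.09,87.5],10)
E
```

```text
[np.float64(0.44386720642451505), np.float64(0.39065745988206596), np.float64(0.04162243118907144), np.float64(167.70376019640247)]
([np.float64(-20.6), np.float64(-27.5), np.float64(5.2)], np.float64(0.14))
([np.float64(-24.3), np.float64(-24.3), np.float64(5.2)], np.float64(0.14))
([np.float64(-27.4), np.float64(-20.7), np.float64(5.2)], np.float64(0.14))
([np.float64(-30.0), np.float64(-16.7), np.float64(5.2)], np.float64(0.14))
([np.float64(-32.1), np.float64(-12.3), np.float64(5.2)], np.float64(0.14))
([np.float64(-33.5), np.float64(-7.7), np.float64(5.2)], np.float64(0.14))
([np.float64(-34.2), np.float64(-3.0), np.float64(5.2)], np.float64(0.14))
([np.float64(-34.3), np.float64(1.8), np.float64(5.2)], np.float64(0.14))
([np.float64(-33.7), np.float64(6.6), np.float64(5.2)], np.float64(0.14))
([np.float64(-32.4), np.float64(11.2), np.float64(5.2)], np.float64(0.14))
```

Request:
step_arm:
  moves:
    - {"dp": [0, 0, -50], "dr": [0, 0, 0], "fingers": 1}
    - {"dp": [0, 0, -50], "dr": [0, 0, 0], "fingers": 1}
    - {"dp": [-20.6, -27.5, 5], "dr": [0, 0, 0.14], "fingers": 1}
    - {"dp": [-24.3, -24.3, 5], "dr": [0, 0, 0.14], "fingers": 1}
    - {"dp": [-27.4, -20.7, 5], "dr": [0, 0, 0.14], "fingers": 1}

```text
time_s: 29.72
tool_pos: [0.4879, 0.2968, 0.1278]
tool_rot: [179.9, 0.1, 143.4]
force: [0.9, 0.4, -0.2]
grip_width: 0.0498
grasp_force: 15.0
```

Request:
step_arm:
  moves:
    - {"dp": [-30, -16.7, 5], "dr": [0, 0, 0.14], "fingers": 1}
    - {"dp": [-32.1, -12.3, 5], "dr": [0, 0, 0.14], "fingers": 1}
    - {"dp": [-33.5, -7.7, 5], "dr": [0, 0, 0.14], "fingers": 1}
    - {"dp": [-34.2, -3, 5], "dr": [0, 0, 0.14], "fingers": 1}
    - {"dp": [-34.3, 1.8, 5], "dr": [0, 0, 0.14], "fingers": 1}

```text
time_s: 30.35
tool_pos: [0.5595, 0.1406, 0.1027]
tool_rot: [179.9, 0.0, 103.3]
force: [0.3, -0.0, -0.6]
grip_width: 0.0497
grasp_force: 15.0
```

Request:
step_arm:
  moves:
    - {"dp": [-33.7, 6.4, 5], "dr": [0, 0, 0.14], "fingers": 1}
    - {"dp": [-32.4, 10.5, 5], "dr": [0, 0, 0.14], "fingers": 1}
    - {"dp": [0, 0, 0], "dr": [0, 0, 0], "fingers": 1}
    - {"dp": [0, 0, 0], "dr": [0, 0, 0], "fingers": 1}
    - {"dp": [0, 0, 0], "dr": [0, 0, 0], "fingers": 1}

```text
time_s: 30.98
tool_pos: [0.5861, 0.0804, 0.092]
tool_rot: [180.0, -0.0, 87.7]
force: [-0.1, -0.6, -0.3]
grip_width: 0.0497
grasp_force: 15.0
```

```bash
python3 - <<'E'
from h import *
print(pose())
cv2.imwrite("pics/w6.png",env.read_camera("wrist")[:,:,::-1])
E
```

```text
[np.float64(0.5860947256352542), np.float64(0.0804224723608857), np.float64(0.09197825421621392), np.float64(87.65961989204062)]
```

View pics/w6.png

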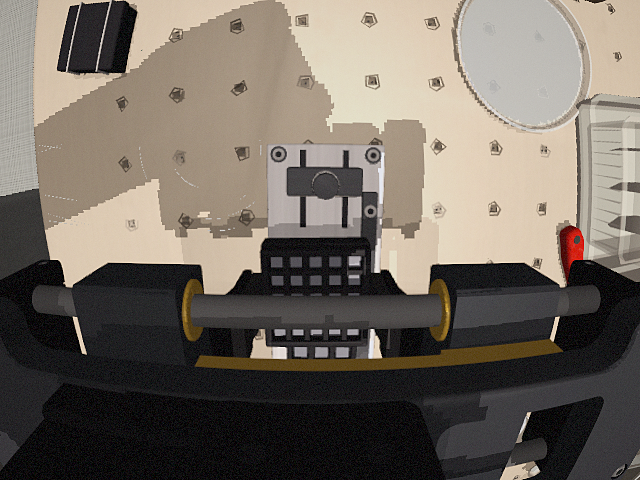

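Request:
step_arm:
  moves:
    - {"dp": [-1, 0, 25], "dr": [0, 0, 0], "fingers": 1}
    - {"dp": [0, 0, 20], "dr": [0, 0, 0], "fingers": 1}
    - {"dp": [0, 0, 12], "dr": [0, 0, 0], "fingers": 1}
    - {"dp": [0, 0, 6], "dr": [0, 0, 0], "fingers": 1}
    - {"dp": [0, 0, 0], "dr": [0, 0, 0], "fingers": 1}

```text
time_s: 31.65
tool_pos: [0.5862, 0.0777, 0.028]
tool_rot: [-180.0, -0.0, 87.5]
force: [0.3, -1.2, -0.8]
grip_width: 0.0497
grasp_force: 15.0
```

Request:
step_arm:
  moves:
    - {"dp": [0, 0, 4], "dr": [0, 0, 0], "fingers": 1}
    - {"dp": [0, 0, 2.5], "dr": [0, 0, 0], "fingers": 1}
    - {"dp": [0, 0, 0], "dr": [0, 0, 0], "fingers": 1}
    - {"dp": [0, 0, 0], "dr": [0, 0, 0], "fingers": 1}
    - {"dp": [0, 0, 0], "dr": [0, 0, 0], "fingers": 1}

```text
time_s: 32.28
tool_pos: [0.5864, 0.0775, 0.0219]
tool_rot: [180.0, 0.0, 87.5]
force: [0.3, -0.3, -0.9]
grip_width: 0.0498
grasp_force: 15.0
```

Request:
step_arm:
  moves:
    - {"dp": [-2, 1, 0], "dr": [0, 0, 0], "fingers": 1}
    - {"dp": [-1.5, 1, 0], "dr": [0, 0, 0], "fingers": 1}
    - {"dp": [-1, 0.5, 0], "dr": [0, 0, 0], "fingers": 1}
    - {"dp": [0, 0, 0], "dr": [0, 0, 0], "fingers": 1}
    - {"dp": [0, 0, 0], "dr": [0, 0, 0], "fingers": 1}

```text
time_s: 32.9
tool_pos: [0.5886, 0.0729, 0.0217]
tool_rot: [-180.0, 0.0, 87.5]
force: [-0.5, 0.0, -1.2]
grip_width: 0.0498
grasp_force: 15.0
```

Request:
step_arm:
  moves:
    - {"dp": [-1, 0.7, 0], "dr": [0, 0, 0], "fingers": 1}
    - {"dp": [-1, 0.5, 0], "dr": [0, 0, 0], "fingers": 1}
    - {"dp": [0, 0, 0], "dr": [0, 0, 0], "fingers": 1}
    - {"dp": [0, 0, 0], "dr": [0, 0, 0], "fingers": 1}
    - {"dp": [0, 0, 0], "dr": [0, 0, 0], "fingers": 1}

```text
time_s: 33.52
tool_pos: [0.5889, 0.0727, 0.0216]
tool_rot: [-179.9, -0.1, 87.5]
force: [-2.3, 4.7, 0.5]
grip_width: 0.0496
grasp_force: 15.0
```

Request:
step_arm:
  moves:
    - {"dp": [-0.5, 0.6, 0], "dr": [0, 0, 0], "fingers": 1}
    - {"dp": [0, 0, 0], "dr": [0, 0, 0], "fingers": 1}
    - {"dp": [0, 0, 0], "dr": [0, 0, 0], "fingers": 0.2}
    - {"dp": [0, 0, 0], "dr": [0, 0, 0], "fingers": 0.2}
    - {"dp": [0, 0, 0], "dr": [0, 0, 0], "fingers": 0.2}

```text
time_s: 34.15
tool_pos: [0.5908, 0.0694, 0.0219]
tool_rot: [180.0, 0.0, 87.4]
force: [0.5, 0.1, -1.0]
grip_width: 0.0676
grasp_force: 0.0
```

Request:
step_arm:
  moves:
    - {"dp": [0, 0, -10], "dr": [0, 0, 0], "fingers": 0}
    - {"dp": [0, 0, -30], "dr": [0, 0, 0], "fingers": 0}
    - {"dp": [0, 0, -30], "dr": [0, 0, 0], "fingers": 0}
    - {"dp": [0, 0, 0], "dr": [0, 0, 0], "fingers": 0}
    - {"dp": [0, 0, 0], "dr": [0, 0, 0], "fingers": 0}

```text
time_s: 34.78
tool_pos: [0.5901, 0.07, 0.0917]
tool_rot: [-180.0, 0.0, 87.5]
force: [0.0, -0.6, -0.3]
grip_width: 0.0868
grasp_force: 0.0
```

```bash
python3 - <<'E'
from h import *
p=pose(); m=env.camera_model("wrist"); R=m["R"]; C=-R.T@m["t"]
C6=C+np.array([.5861,.0804,.0920])-np.array(p[:3]); m6=dict(m,t=-R@C6)
print(p); print("knob",funproj(m6,[[324,184]],.051).round(4)); print("block",funproj(m6,[[288,196],[362,195]],.0235).round(4))
E
```

```text
[np.float64(0.5901262203484212), np.float64(0.07001340126624452), np.float64(0.09167117050026177), np.float64(87.47014332233175)]
knob [[0.5915 0.1267 0.051 ]]
block [[0.5692 0.1174 0.0235]
 [0.6155 0.1161 0.0235]]
```

Request:
step_arm:
  moves:
    - {"dp": [28, -0.5, 0], "dr": [0, 0, 0], "fingers": 0}
    - {"dp": [27.5, -0.5, 0], "dr": [0, 0, 0], "fingers": 0}
    - {"dp": [0, 0, 20], "dr": [0, 0, 0], "fingers": 0}
    - {"dp": [0, 0, 20], "dr": [0, 0, 0], "fingers": 0}
    - {"dp": [0, 0, 15], "dr": [0, 0, 0], "fingers": 0}

```text
time_s: 35.4
tool_pos: [0.5906, 0.1237, 0.0339]
tool_rot: [-179.8, 0.1, 87.4]
force: [0.1, -0.7, 0.0]
grip_width: 0.0868
grasp_force: 0.0
```

Request:
step_arm:
  moves:
    - {"dp": [0, 0, 0], "dr": [0, 0, 0], "fingers": 1}
    - {"dp": [0, 0, 0], "dr": [0, 0, 0], "fingers": 1}
    - {"dp": [0, 0, 0], "dr": [0, 0, 0], "fingers": 1}
    - {"dp": [0, 0, 0], "dr": [0, 0, 0], "fingers": 1}
    - {"dp": [0, 0, 0], "dr": [0, 0, 0], "fingers": 1}
  squeeze: 20

```text
time_s: 36.02
tool_pos: [0.592, 0.1258, 0.0371]
tool_rot: [180.0, 0.0, 87.5]
force: [0.6, -0.4, 0.4]
grip_width: 0.0451
grasp_force: 0.0
```

Request:
step_arm:
  moves:
    - {"dp": [0, 0, 0], "dr": [0, 0, 0], "fingers": 1}
    - {"dp": [0, 0, 0], "dr": [0, 0, 0], "fingers": 1}
    - {"dp": [0, 0, 0], "dr": [0, 0, 0], "fingers": 1}
    - {"dp": [0, 0, 0], "dr": [0, 0, 0], "fingers": 1}
    - {"dp": [0, 0, 0], "dr": [0, 0, 0], "fingers": 1}

```text
time_s: 36.65
tool_pos: [0.5933, 0.1258, 0.0369]
tool_rot: [179.8, -0.0, 87.5]
force: [5.5, 0.3, -4.5]
grip_width: 0.0128
grasp_force: 20.0
```

Request:
step_arm:
  moves:
    - {"dp": [-2, 0, 0], "dr": [0, 0, 0], "fingers": 1}
    - {"dp": [-3, 0, 0], "dr": [0, 0, 0], "fingers": 1}
    - {"dp": [-3, 0, 0], "dr": [0, 0, 0], "fingers": 1}
    - {"dp": [0, 0, 0], "dr": [0, 0, 0], "fingers": 1}
    - {"dp": [0, 0, 0], "dr": [0, 0, 0], "fingers": 1}

```text
time_s: 37.28
tool_pos: [0.5929, 0.1183, 0.0369]
tool_rot: [179.8, -0.1, 87.5]
force: [5.0, 1.4, -4.3]
grip_width: 0.0129
grasp_force: 20.0
```

```bash
python3 - <<'E'
from h import *
print(pose())
cv2.imwrite("pics/w7.png",env.read_camera("wrist")[:,:,::-1])
E
```

```text
[np.float64(0.592938464696584), np.float64(0.11829902646688234), np.float64(0.03689419416218909), np.float64(87.47482609949921)]
```

View pics/w7.png

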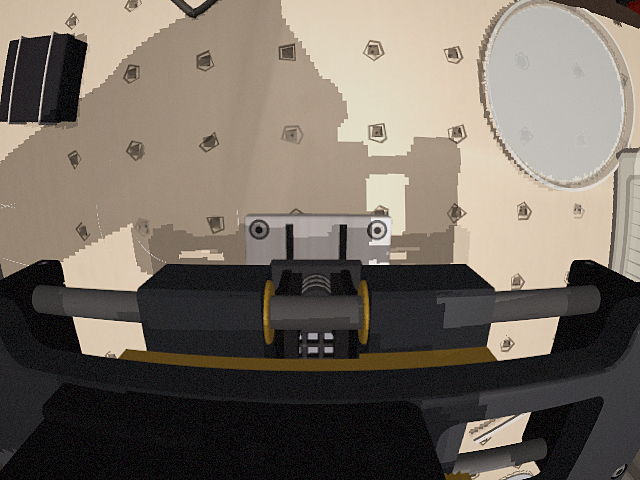

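Request:
step_arm:
  moves:
    - {"dp": [-3, 0, 0], "dr": [0, 0, 0], "fingers": 1}
    - {"dp": [-3, 0, 0], "dr": [0, 0, 0], "fingers": 1}
    - {"dp": [-2, 0, 0], "dr": [0, 0, 0], "fingers": 1}
    - {"dp": [-1, 0, 0], "dr": [0, 0, 0], "fingers": 1}
    - {"dp": [0, 0, 0], "dr": [0, 0, 0], "fingers": 1}

```text
time_s: 37.95
tool_pos: [0.5925, 0.1097, 0.0369]
tool_rot: [179.8, -0.1, 87.5]
force: [5.8, 2.0, -4.2]
grip_width: 0.0131
grasp_force: 20.0
```

Request:
step_arm:
  moves:
    - {"dp": [-1, 0, 0], "dr": [0, 0, 0], "fingers": 1}
    - {"dp": [-1, 0, 0], "dr": [0, 0, 0], "fingers": 1}
    - {"dp": [0, 0, 0], "dr": [0, 0, 0], "fingers": 1}
    - {"dp": [0, 0, 0], "dr": [0, 0, 0], "fingers": 1}
    - {"dp": [0, 0, 0], "dr": [0, 0, 0], "fingers": 1}

```text
time_s: 38.58
tool_pos: [0.5924, 0.1078, 0.0369]
tool_rot: [179.8, -0.1, 87.5]
force: [5.4, 1.9, -3.9]
grip_width: 0.013
grasp_force: 20.0
```

Request:
step_arm:
  moves:
    - {"dp": [-1, 0, 0], "dr": [0, 0, 0], "fingers": 1}
    - {"dp": [-1, 0, 0], "dr": [0, 0, 0], "fingers": 1}
    - {"dp": [0, 0, 0], "dr": [0, 0, 0], "fingers": 1}
    - {"dp": [0, 0, 0], "dr": [0, 0, 0], "fingers": 1}
    - {"dp": [0, 0, 0], "dr": [0, 0, 0], "fingers": 1}

```text
time_s: 39.2
tool_pos: [0.5923, 0.1059, 0.0369]
tool_rot: [179.8, -0.1, 87.5]
force: [5.8, 1.3, -5.5]
grip_width: 0.0128
grasp_force: 20.0
```

Request:
step_arm:
  moves:
    - {"dp": [-1, 0, 0], "dr": [0, 0, 0], "fingers": 1}
    - {"dp": [-1, 0, 0], "dr": [0, 0, 0], "fingers": 1}
    - {"dp": [0, 0, 0], "dr": [0, 0, 0], "fingers": 1}
    - {"dp": [0, 0, 0], "dr": [0, 0, 0], "fingers": 1}
    - {"dp": [0, 0, 0], "dr": [0, 0, 0], "fingers": 1}

```text
time_s: 39.83
tool_pos: [0.5923, 0.1058, 0.0369]
tool_rot: [179.8, -0.3, 87.6]
force: [5.9, 4.2, -7.6]
grip_width: 0.0129
grasp_force: 20.0
```

Request:
step_arm:
  moves:
    - {"dp": [-1.5, 0, 0], "dr": [0, 0, 0], "fingers": 1}
    - {"dp": [-1.5, 0, 0], "dr": [0, 0, 0], "fingers": 1}
    - {"dp": [0, 0, 0], "dr": [0, 0, 0], "fingers": 1}
    - {"dp": [0, 0, 0], "dr": [0, 0, 0], "fingers": 1}
    - {"dp": [0, 0, 0], "dr": [0, 0, 0], "fingers": 1}

```text
time_s: 40.45
tool_pos: [0.5923, 0.1056, 0.0369]
tool_rot: [179.7, -0.5, 87.6]
force: [7.5, 9.0, -9.4]
grip_width: 0.013
grasp_force: 20.0
```

Request:
step_arm:
  moves:
    - {"dp": [0, 0, 0], "dr": [0, 0, 0], "fingers": 0.5}
    - {"dp": [0, 0, 0], "dr": [0, 0, 0], "fingers": 0.5}
    - {"dp": [0, 0, 0], "dr": [0, 0, 0], "fingers": 0.3}
    - {"dp": [0, 0, -20], "dr": [0, 0, 0], "fingers": 0.3}
    - {"dp": [0, 0, -40], "dr": [0, 0, 0], "fingers": 0.3}

```text
time_s: 41.08
tool_pos: [0.5894, 0.0994, 0.097]
tool_rot: [-179.8, 0.0, 87.5]
force: [0.1, -0.9, 0.8]
grip_width: 0.0546
grasp_force: 0.0
```

Request:
step_arm:
  moves:
    - {"dp": [-40, -10, -50], "dr": [0, 0, 0], "fingers": 0}
    - {"dp": [-50, -20, -40], "dr": [0, 0, 0], "fingers": 0}
    - {"dp": [-50, -20, -10], "dr": [0, 0, 0], "fingers": 0}
    - {"dp": [-40, -10, 0], "dr": [0, 0, 0], "fingers": 0}
    - {"dp": [0, 0, 0], "dr": [0, 0, 0], "fingers": 0}

```text
time_s: 41.7
tool_pos: [0.5239, -0.0771, 0.1938]
tool_rot: [179.9, 0.2, 87.1]
force: [0.3, 1.0, 0.5]
grip_width: 0.0867
grasp_force: 0.0
```

Request:
step_arm:
  moves:
    - {"dp": [0, 0, 0], "dr": [0, 0, 0], "fingers": 0}
    - {"dp": [0, 0, 0], "dr": [0, 0, 0], "fingers": 0}
    - {"dp": [0, 0, 0], "dr": [0, 0, 0], "fingers": 0}
    - {"dp": [0, 0, 0], "dr": [0, 0, 0], "fingers": 0}
    - {"dp": [0, 0, 0], "dr": [0, 0, 0], "fingers": 0}

```text
time_s: 42.32
tool_pos: [0.5247, -0.0722, 0.1921]
tool_rot: [-180.0, -0.0, 87.5]
force: [0.7, 0.1, -0.3]
grip_width: 0.0872
grasp_force: 0.0
```

```bash
python3 - <<'E'
from h import *
import pickle
m=env.camera_model("wrist"); p=pose(); im=env.read_camera("wrist")[:,:,::-1].copy()
print(p,-m["R"].T@m["t"])
cv2.imwrite("pics/w8.png",im); pickle.dump(m,open("w8.pkl","wb"))
o=ortho(im,m,.53,.65,-.13,.16,.03,2)
i2=cv2.resize(im,(540,405))
o=cv2.resize(ortho(im,m,.53,.65,-.13,.16,.03,2.06),(247,597)); 
c=np.zeros((597,797,3),np.uint8); c[:,:247]=grid(o,0,0,2.06,50); c[:405,257:]=i2
cv2.imwrite("pics/f.png",c)
E
```

```text
[np.float64(0.5246975548417556), np.float64(-0.07222173214018918), np.float64(0.19210453424842694), np.float64(87.5131129918415)] [ 0.5264985  -0.00580251  0.35416291]
```

View pics/f.png

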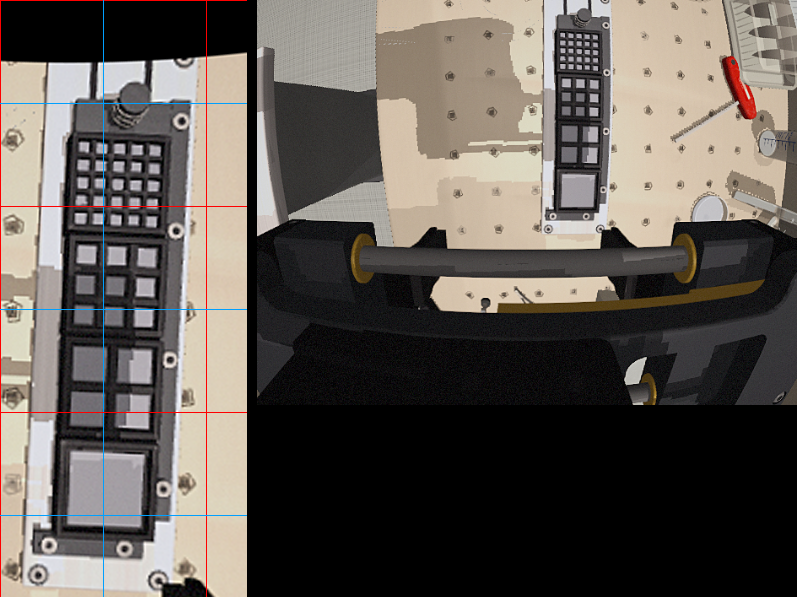

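The final view shows the 1-, 4-, 9- and 25-pocket trays packed in order along the fence, with the jaw against the 25-pocket tray. In the rectified map the trays span rows 540 to 133 with no gaps, and their edges line up. I'm handing in.

```bash
python3 -c "
from cell import env
print(env.sign_off())"
```

```text
the job is handed in; nothing more can be done
None
```

The four open trays are packed 1, 4, 9, 25 against the end stop and fence, the jaw is closed on the 25-pocket tray, and the job is handed in at about 42 s of the 106 s; sign-off returned no verdict.

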